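# Pack the baby-care tray and re-aim the monitor

## Robot

A 7-joint arm with a two-finger parallel gripper is mounted at the origin on the work surface. World frame = base frame: x ahead of the robot, y to its left, z up, the work surface at z = 0. Lengths are in m, angles in rad, forces in N, time in s.
With the tool pointing down it reaches from about 0.35 to 0.9 m from the base axis. Payload 19.9 kg.
Tool frame: the origin (TCP) lies on the centre line of the jaws, within the pads' length; the fingertips stand 25 mm ahead of it and the grasp point (between the pads) lies 6 mm ahead of it (env.tip_extent is the distance from the TCP to the fingertips, in m); z points along the fingers, y is the line along which they close (so a half turn about z gives the same grasp; the last joint's range is limited). The gripper opens to 94 mm and grips with 3 to 60 N. Pads are 16 mm wide; open, the fingers measure 119 mm over their backs; the gripper's body (75 mm by 177 mm) begins 78 mm behind the grasp point.
Start: joints at [1.216, 0.417, -0.01, 1.614, 0.005, 1.111, -0.053], TCP at [0.192, -0.595, 0.23] pointing down, gripper open.
Joint ranges: [-2.81, 2.81], [-0.39, 2.02], [-1.27, 1.25], [0.06, 2.57], [-1.19, 4.33], [0.19, 2], [-2.82, 2.82]. Speed limits (rad/s): [1.89, 1.89, 2.39, 2.39, 3.01, 3.01, 3.01].

## Interface

Orientations are given as a rotation vector (axis times angle).
In Python, from rig import env gives the robot as it stands.
- The arm moves only by the tool jog_arm, never from a script. Its argument "targets" is text: rows parted by semicolons, each of 5 numbers parted by spaces: the opening, from -1 (shut) to 1 (fully open), then the shift along the tool's x, y, z each as a share of 500 mm, from -1 to 1, then the turn about the tool's z as a share of pi/4 rad, from -1 to 1. A call has 1 to 20 rows; each row is the pose to reach, as a shift and turn from the pose commanded when the call began, along the tool's axes at that moment; what a row does not reach only later rows make up. A row lasts 1/12 s, in which the tool goes at most 41.7 mm and 7.16 degrees, less where a joint would pass 70% of its speed; a pose out of reach is approached as far as the arm can. A call with a number of a shift or a turn outside -1 to 1 is refused whole. A call with a gripper value outside its range is refused whole. The fingers move at their own pace and stop on an object; "force" is the grip in N (left out, the last holds). Time passes only in rows, so rows that repeat a pose let the fingers close. It gives the time, the measured TCP pose, the force, the opening and the grip force at its end, in the units of the state.
- env.read_state(): the state, without advancing time (a new reading comes with each control period).
- env.snapshot(name): name is "scene" or "top"; returns the picture (480x640x3 uint8, red, green, blue); there is no depth.
- env.camera_model(name): a dict with "fx", "fy", "cx", "cy" (pixels), "D" ([k1, k2, p1, p2, k3] as OpenCV has them; the pictures are not rectified), "origin" and "orientation" of the camera in the world. Camera axes: x right, y down, z forward; pixel columns grow to the right and rows downward; lengths in m; the calibration is good to about 2 mm. A picture is of the moment at which its call begins. camera_model takes no time and is no camera call.
- env.close_job(): hands the job in; it is judged then, once.
The state is a dict: "t": time; "joint_pos": joint angles; "joint_velocities": joint speeds; "joint_torque": joint torques, N m; "tcp_pos": TCP position; "eef_rot": TCP orientation; "wrist_force": force on the tool from outside, world axes, zero at the start; "ft_torque": the same for the moment, N m; "width": finger opening in m; "grasp_force": force on a finger pad.
Only numpy, scipy, OpenCV 4.12 (cv2) and the standard library are available. Lean on these libraries where they do the work, as an engineer would, in place of code of your own. Each camera call takes 0.05 s, during which the arm holds its last target. There are 200 camera calls.

## Task

First swing the baby monitor's camera arm by its knob well clear of the care tray, round to the robot's right until it is near its stop. Then lay every care item that is out on the dresser flat in the tray compartment of its own colour, right side up, with its head in the wide end. When all are in, swing the arm back until it stands in line over the black stripe on its base and leave it there; do not shift the bowl or the cream jar.

Things in the scene. Friction and masses are not known exactly. Their poses are not given: they have to be found in the camera images.
- brush: blue baby hairbrush (white bristles up), 120 long, lying flat; may be absent. Origin: middle of its length, on the underside. Its +x runs along it towards the head, +z up. Straight handle from x = -60 to 15, 14 wide and 14 tall (grip it at the origin, near the centre of mass); head from x = 15 to 60, 28 wide and 12 tall. About 40 g.
- brush_head (a point): middle of the head of the brush, 37.5 along +x and 6 above the item's underside
- comb: yellow baby comb, 120 long, lying flat; may be absent. Origin: middle of its length, on the underside. Its +x runs along it towards the head, +z up. Straight handle from x = -60 to 15, 14 wide and 14 tall (grip it at the origin, near the centre of mass); head from x = 15 to 60, 28 wide and 12 tall. About 40 g.
- comb_head (a point): middle of the head of the comb, 37.5 along +x and 6 above the item's underside
- thermo: grey plastic forehead-thermometer wand, 120 long, lying flat; may be absent. Origin: middle of its length, on the underside. Its +x runs along it towards the head, +z up. Straight handle from x = -60 to 15, 14 wide and 14 tall (grip it at the origin, near the centre of mass); head from x = 15 to 60, 28 wide and 12 tall. About 40 g.
- thermo_head (a point): middle of the head of the thermo, 37.5 along +x and 6 above the item's underside
- spatula: green cream spatula, 120 long, lying flat; may be absent. Origin: middle of its length, on the underside. Its +x runs along it towards the head, +z up. Straight handle from x = -60 to 15, 14 wide and 14 tall (grip it at the origin, near the centre of mass); head from x = 15 to 60, 28 wide and 12 tall. About 40 g.
- spatula_head (a point): middle of the head of the spatula, 37.5 along +x and 6 above the item's underside
- spoon: red feeding spoon, 120 long, lying flat; may be absent. Origin: middle of its length, on the underside. Its +x runs along it towards the head, +z up. Straight handle from x = -60 to 15, 14 wide and 14 tall (grip it at the origin, near the centre of mass); head from x = 15 to 60, 28 wide and 12 tall. About 40 g.
- spoon_head (a point): middle of the head of the spoon, 37.5 along +x and 6 above the item's underside
- trimmer: black electric baby nail trimmer (round steel disc on its head), 120 long, lying flat; may be absent. Origin: middle of its length, on the underside. Its +x runs along it towards the head, +z up. Straight handle from x = -60 to 15, 14 wide and 14 tall (grip it at the origin, near the centre of mass); head from x = 15 to 60, 28 wide and 12 tall. About 40 g.
- trimmer_head (a point): middle of the head of the trimmer, 37.5 along +x and 6 above the item's underside
- slot_brush: blue compartment for the brush, 142 x 46, fixed in the white tray. Origin: centre of its underside, 6 above the dresser; floor 3 thick, wall tops 15 above the underside. Inside 134 long. +x end: wide, for the head (x = 32 to 67, 38 wide inside); -x end: narrow, for the handle (x = -67 to -32, 24 wide inside); from x = -32 to 32 no side walls, room for fingers. 48 from the next.
- slot_comb: yellow compartment for the comb, 142 x 46, fixed in the white tray. Origin: centre of its underside, 6 above the dresser; floor 3 thick, wall tops 15 above the underside. Inside 134 long. +x end: wide, for the head (x = 32 to 67, 38 wide inside); -x end: narrow, for the handle (x = -67 to -32, 24 wide inside); from x = -32 to 32 no side walls, room for fingers. 48 from the next.
- slot_thermo: grey compartment for the thermo, 142 x 46, fixed in the white tray. Origin: centre of its underside, 6 above the dresser; floor 3 thick, wall tops 15 above the underside. Inside 134 long. +x end: wide, for the head (x = 32 to 67, 38 wide inside); -x end: narrow, for the handle (x = -67 to -32, 24 wide inside); from x = -32 to 32 no side walls, room for fingers. 48 from the next.
- slot_spatula: green compartment for the spatula, 142 x 46, fixed in the white tray. Origin: centre of its underside, 6 above the dresser; floor 3 thick, wall tops 15 above the underside. Inside 134 long. +x end: wide, for the head (x = 32 to 67, 38 wide inside); -x end: narrow, for the handle (x = -67 to -32, 24 wide inside); from x = -32 to 32 no side walls, room for fingers. 48 from the next.
- slot_spoon: red compartment for the spoon, 142 x 46, fixed in the white tray. Origin: centre of its underside, 6 above the dresser; floor 3 thick, wall tops 15 above the underside. Inside 134 long. +x end: wide, for the head (x = 32 to 67, 38 wide inside); -x end: narrow, for the handle (x = -67 to -32, 24 wide inside); from x = -32 to 32 no side walls, room for fingers. 48 from the next.
- slot_trimmer: black compartment for the trimmer, 142 x 46, fixed in the white tray. Origin: centre of its underside, 6 above the dresser; floor 3 thick, wall tops 15 above the underside. Inside 134 long. +x end: wide, for the head (x = 32 to 67, 38 wide inside); -x end: narrow, for the handle (x = -67 to -32, 24 wide inside); from x = -32 to 32 no side walls, room for fingers. 48 from the next.
- stand: upright white post (22 thick, 140 high) of the baby monitor, fixed; origin on the dresser top, on the axis about which the boom turns
- boom (a joint): the white camera arm (boom) turning stiffly about the post; it stays where it is left. 0: it points from the post to -x, towards the robot, over the tray; positive values swing its end towards -y, the robot's right. Stops at -0.7 and 1.5 rad. Its underside is 143 and its top 157 above the dresser (162 at the post); a white camera box 44 x 50 x 44 sits at its end, 103 to 147 above the dresser.
- boom_knob (a point): middle of the upright round black knob (22 thick, 34 high, 157 to 191 above the dresser) on top of the boom's end, 150 from the post's axis; grip it from above to swing the boom. The point's -x axis points along the boom away from the post.
- dial: white disc at the foot of the post, 120 across, 5 high, fixed, origin on the post's axis; a black stripe, 8 wide, runs on it from 24 to 60 from the axis along the disc's -x. The boom is aimed when it stands over the stripe, in line with it.
- bowl: bystander: blue hard plastic bowl 124 across, 50 high, origin centre of underside
- cream_jar: bystander: white cream jar with orange cap, 64 across, 55 high, origin centre of underside

How it is judged:
On the way, in this order (a step that is already met when the one before it is completed fails the run):
1. the camera arm is swung aside to the robot's right, past 1.1 rad (value of joint boom above 1.1 rad), for 0.2 s.
2. every item present lies flat in the compartment of its colour, released, head in the wide end, the arm still aside (past 0.9 rad) (x of brush in the frame of slot_brush between -0.012 and 0.012 m and y of brush in the frame of slot_brush between -0.01 and 0.01 m and z of brush in the frame of slot_brush below 0.0065 m and x of brush_head in the frame of slot_brush above 0.02 m and angle between each of brush, comb, thermo, spatula, spoon, trimmer's own z axis and vertical below 0.08 rad and angle between the x axis of brush and the x axis of slot_brush, either way round below 0.15 rad and x of comb in the frame of slot_comb between -0.012 and 0.012 m and y of comb in the frame of slot_comb between -0.01 and 0.01 m and z of comb in the frame of slot_comb below 0.0065 m and x of comb_head in the frame of slot_comb above 0.02 m and angle between the x axis of comb and the x axis of slot_comb, either way round below 0.15 rad and x of thermo in the frame of slot_thermo between -0.012 and 0.012 m and y of thermo in the frame of slot_thermo between -0.01 and 0.01 m and z of thermo in the frame of slot_thermo below 0.0065 m and x of thermo_head in the frame of slot_thermo above 0.02 m and angle between the x axis of thermo and the x axis of slot_thermo, either way round below 0.15 rad and x of spatula in the frame of slot_spatula between -0.012 and 0.012 m and y of spatula in the frame of slot_spatula between -0.01 and 0.01 m and z of spatula in the frame of slot_spatula below 0.0065 m and x of spatula_head in the frame of slot_spatula above 0.02 m and angle between the x axis of spatula and the x axis of slot_spatula, either way round below 0.15 rad and x of spoon in the frame of slot_spoon between -0.012 and 0.012 m and y of spoon in the frame of slot_spoon between -0.01 and 0.01 m and z of spoon in the frame of slot_spoon below 0.0065 m and x of spoon_head in the frame of slot_spoon above 0.02 m and angle between the x axis of spoon and the x axis of slot_spoon, either way round below 0.15 rad and x of trimmer in the frame of slot_trimmer between -0.012 and 0.012 m and y of trimmer in the frame of slot_trimmer between -0.01 and 0.01 m and z of trimmer in the frame of slot_trimmer below 0.0065 m and x of trimmer_head in the frame of slot_trimmer above 0.02 m and angle between the x axis of trimmer and the x axis of slot_trimmer, either way round below 0.15 rad and linear speed of each of brush, comb, thermo, spatula, spoon, trimmer below 0.02 m/s and contact force between each of brush, comb, thermo, spatula, spoon, trimmer and the fingers below 0.05 N and value of joint boom above 0.9 rad), for 0.3 s.
3. the camera arm stands in line over the black stripe, within 0.1 rad (angle between the x axis of boom_knob and the x axis of dial, either way round below 0.1 rad and value of joint boom below 0.8 rad and velocity of joint boom between -0.02 and 0.02 rad/s), for 0.2 s.
At the end, for the whole second after the job is handed in: Every item present is released, at rest, flat and right side up on the floor of its colour's compartment (12 mm lengthwise, 10 mm sideways, 3.5 mm up, 0.15 rad), head in the wide end; the arm is at rest in line over the stripe within 0.1 rad (all of step 3 and x of brush in the frame of slot_brush between -0.012 and 0.012 m and y of brush in the frame of slot_brush between -0.01 and 0.01 m and z of brush in the frame of slot_brush below 0.0065 m and x of brush_head in the frame of slot_brush above 0.02 m and angle between each of brush, comb, thermo, spatula, spoon, trimmer's own z axis and vertical below 0.08 rad and angle between the x axis of brush and the x axis of slot_brush, either way round below 0.15 rad and x of comb in the frame of slot_comb between -0.012 and 0.012 m and y of comb in the frame of slot_comb between -0.01 and 0.01 m and z of comb in the frame of slot_comb below 0.0065 m and x of comb_head in the frame of slot_comb above 0.02 m and angle between the x axis of comb and the x axis of slot_comb, either way round below 0.15 rad and x of thermo in the frame of slot_thermo between -0.012 and 0.012 m and y of thermo in the frame of slot_thermo between -0.01 and 0.01 m and z of thermo in the frame of slot_thermo below 0.0065 m and x of thermo_head in the frame of slot_thermo above 0.02 m and angle between the x axis of thermo and the x axis of slot_thermo, either way round below 0.15 rad and x of spatula in the frame of slot_spatula between -0.012 and 0.012 m and y of spatula in the frame of slot_spatula between -0.01 and 0.01 m and z of spatula in the frame of slot_spatula below 0.0065 m and x of spatula_head in the frame of slot_spatula above 0.02 m and angle between the x axis of spatula and the x axis of slot_spatula, either way round below 0.15 rad and x of spoon in the frame of slot_spoon between -0.012 and 0.012 m and y of spoon in the frame of slot_spoon between -0.01 and 0.01 m and z of spoon in the frame of slot_spoon below 0.0065 m and x of spoon_head in the frame of slot_spoon above 0.02 m and angle between the x axis of spoon and the x axis of slot_spoon, either way round below 0.15 rad and x of trimmer in the frame of slot_trimmer between -0.012 and 0.012 m and y of trimmer in the frame of slot_trimmer between -0.01 and 0.01 m and z of trimmer in the frame of slot_trimmer below 0.0065 m and x of trimmer_head in the frame of slot_trimmer above 0.02 m and angle between the x axis of trimmer and the x axis of slot_trimmer, either way round below 0.15 rad and linear speed of each of brush, comb, thermo, spatula, spoon, trimmer below 0.02 m/s and contact force between each of brush, comb, thermo, spatula, spoon, trimmer and the fingers below 0.05 N); the robot touches nothing.
It fails at once if the bowl or the cream jar is shifted more than 3 cm (distance of any of bowl, cream_jar from where it was at the start of the episode above 0.03 m).
Of brush, comb, thermo, spatula, spoon, trimmer only 4 to 6 are there at a start; the rules pass over those that are not, and their reading is None.
At some moment in a run one of brush, comb, thermo, spatula, spoon, trimmer may be knocked a few centimetres aside while the robot is not near it.
Once in a run the grip may slacken for a moment while it holds something.
It also fails if it takes over 210 s, if anything falls off the work surface, if the arm or the gripper's body presses on something with over 40 N, if the wrist force passes 120 N, or if a joint passes its speed limit or range.

## Working session

There is one attempt and no reset: what is moved stays moved. The work goes in short steps, Python scripts to look and compute and a tool call to move; the robot and the scene stay as the last step left them, time stands still between calls to the robot, and variables do not carry over. Pictures are saved under pics/ and viewed, at most 14 in all, crops included, and the job is handed in when it is done.

Besides the shell and the picture viewer there is one more tool, called as name(argument=value, ...) on one line, values as JSON. jog_arm: Moves the arm, as the interface text tells. Shift numbers are shares of 500 mm and turn numbers shares of pi/4 rad, none past 1 either way. Its arguments: {"type":"object","properties":{"targets":{"type":"string"},"force":{"type":"number"}},"required":["targets"]}

```bash
ls; mkdir -p pics; python3 - <<'E'
from rig import env
import cv2
for n in("scene","top"):
    cv2.imwrite(f"pics/{n}0.png",env.snapshot(n)[:,:,::-1]); print(env.camera_model(n))
print(env.read_state(), env.tip_extent)
E
```

```text
pics
{'fx': 538.8055530687006, 'fy': 538.8055530687006, 'cx': 320.87157491515063, 'cy': 237.71841951312823, 'D': array([-0.09400902,  0.        ,  0.        ,  0.        ,  0.        ]), 'origin': array([ 1.25236834, -0.33303765,  1.3335012 ]), 'orientation': array([-2.21520598, -1.47156033,  0.40272597])}
{'fx': 612.311141721069, 'fy': 612.311141721069, 'cx': 323.3123728786206, 'cy': 241.16063104295753, 'D': array([0.04800483, 0.        , 0.        , 0.        , 0.        ]), 'origin': array([ 0.40193663, -0.02886687,  1.41889198]), 'orientation': array([-2.14399602,  2.15200556, -0.11564268])}
{'t': 0.1, 'joint_pos': array([ 1.2165007 ,  0.41791885, -0.01029068,  1.61407781,  0.0047221 ,
        1.11068751, -0.05297692]), 'joint_velocities': array([-1.15414534e-03, -1.26463545e-03, -4.87127581e-04, -1.39485069e-03,
        6.09987238e-04,  3.78370805e-04,  5.51758406e-05]), 'joint_torque': array([ 1.32582729e-03, -8.52594709e+01,  6.39994405e-01, -4.26699328e+01,
       -4.88267932e-02,  1.64065714e-02,  3.60752972e-05]), 'tcp_pos': array([ 0.19221444, -0.59440168,  0.22990024]), 'eef_rot': array([-3.10222081e+00, -4.89222387e-01,  4.28734479e-04]), 'wrist_force': array([-0.7464942 ,  0.16635794,  0.34833077]), 'ft_torque': array([-0.01866752, -0.02903651,  0.0496545 ]), 'grasp_force': 0.0, 'width': 0.09400346383837402} 0.025
```

View pics/top0.png

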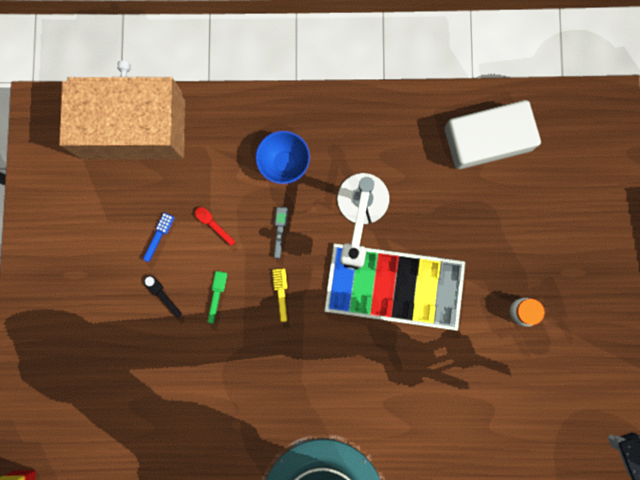

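View pics/scene0.png

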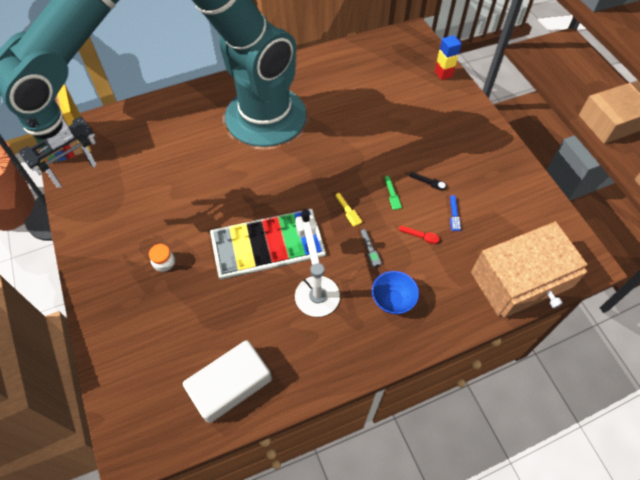

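Top view: six items at left: brush (158,238), spoon (214,226), thermo (280,232), trimmer (162,297), spatula (218,297), comb (281,295). The tray runs blue, green, red, black, yellow, grey at (330–463, 245–328). The post is at (366,186) and the knob at (354,253). The scene view shows the same things.

```bash
cat > h.py <<'E'
import cv2, numpy as np
from scipy.spatial.transform import Rotation as R
from rig import env
def cam(n):
    m=env.camera_model(n); K=np.array([[m['fx'],0,m['cx']],[0,m['fy'],m['cy']],[0,0,1]])
    return K,np.array(m['D']),np.array(m['origin']),R.from_rotvec(m['orientation']).as_matrix()
def rays(n,px):
    K,D,o,Rm=cam(n); u=cv2.undistortPoints(np.array(px,float).reshape(-1,1,2),K,D)[:,0]
    return o,np.c_[u,np.ones(len(u))]@Rm.T
def plane(n,px,z):
    o,d=rays(n,px); return o+d*((z-o[2])/d[:,2])[:,None]
def proj(n,P):
    K,D,o,Rm=cam(n); return cv2.projectPoints(np.array(P,float).reshape(-1,3),cv2.Rodrigues(Rm.T)[0],-Rm.T@o,K,D)[0][:,0]
def tri(pa,pb):
    (o1,d1),(o2,d2)=rays('top',[pa]),rays('scene',[pb]); d1,d2=d1[0],d2[0]
    s=np.linalg.lstsq(np.c_[d1,-d2],o2-o1,rcond=None)[0]; a,b=o1+s[0]*d1,o2+s[1]*d2
    return (a+b)/2,np.linalg.norm(a-b)
E
python3 - <<'E'
import cv2,numpy as np
from h import *
t=cv2.imread('pics/top0.png'); s=cv2.imread('pics/scene0.png')
a=cv2.resize(t[165:335,320:475],None,fx=5,fy=5,interpolation=cv2.INTER_CUBIC)[:600*1]
a=cv2.resize(t[165:335,320:475],(540,592),interpolation=cv2.INTER_CUBIC); cv2.imwrite('pics/c1.png',a)
b=cv2.resize(t[195:330,135:300],(730,597),interpolation=cv2.INTER_CUBIC); cv2.imwrite('pics/c2.png',b)
c=cv2.resize(s[195:320,200:350],(720,600),interpolation=cv2.INTER_CUBIC); cv2.imwrite('pics/c3.png',c)
E
```

```text
(no output)
```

View pics/c1.png

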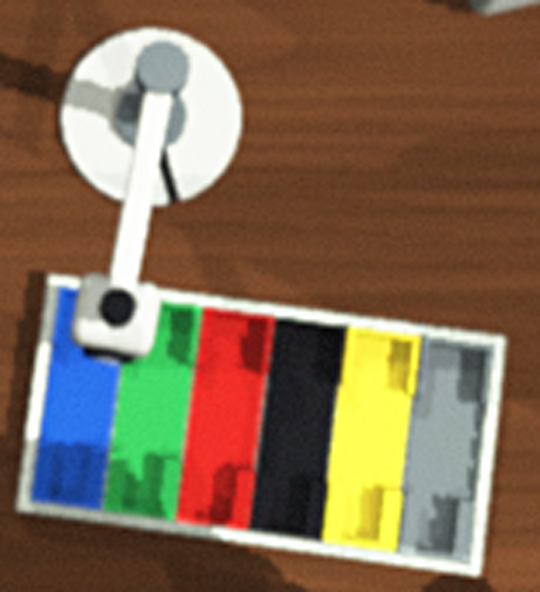

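View pics/c2.png

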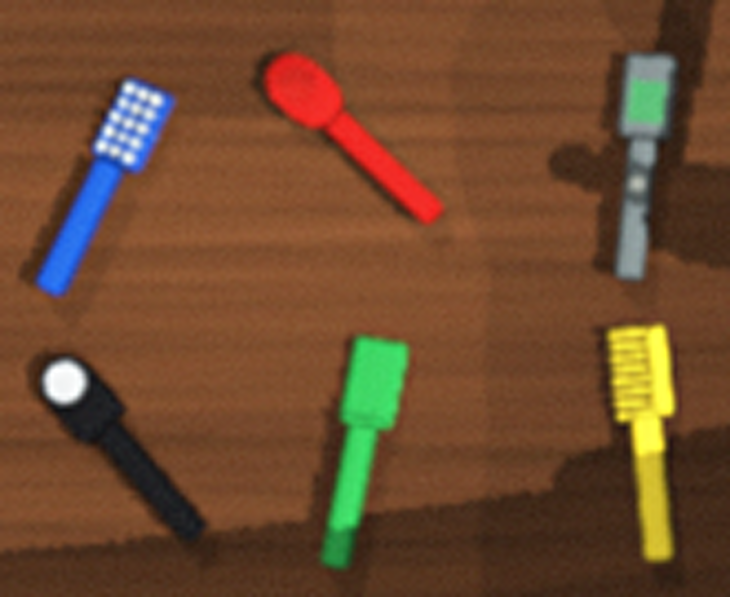

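View pics/c3.png

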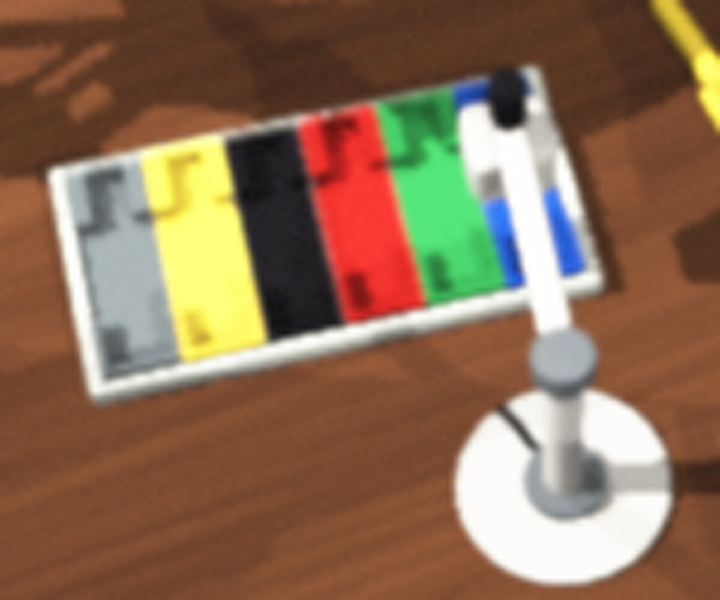

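Tray crops: the slots run blue to grey from left to right, and which end is wide is not clear yet because of shadows. Items: heads are all at the upper (+x) end. The stripe is to the right of the boom. I'll measure the boom, dial and stripe, then the item poses.

```bash
cat >> h.py <<'E'
def cc(mask,off,pick=None):
    n,l,st,c=cv2.connectedComponentsWithStats(mask.astype(np.uint8)); i=1+np.argmax(st[1:,4]); return c[i]+off,st[i,4],(l==i)
E
python3 - <<'E'
from h import *
t=cv2.imread('pics/top0.png'); s=cv2.imread('pics/scene0.png')
def dark(im,x0,x1,y0,y1,th):
    c,a,m=cc(im[y0:y1,x0:x1].max(2)<th,np.array([x0,y0])); return c,a,m
kt=dark(t,345,364,245,262,70); ks=dark(s,298,314,208,222,70)
print('knob',kt[:2],ks[:2]); K=tri(kt[0],ks[0]); print(K)
# dial: white disc contour, fit ellipse on hull -> plane
def disc(im,x0,x1,y0,y1):
    c,a,m=cc(im[y0:y1,x0:x1].min(2)>150,np.array([x0,y0]))
    return m,c
for n,im,b in(('top',t,(334,394,168,228)),('scene',s,(290,345,272,318))):
    m,c=disc(im,*b); h=cv2.convexHull(np.argwhere(m)[:,::-1].astype(np.int32))[:,0]+np.array([b[0],b[2]])
    P=plane(n,h,.005)[:,:2]
    from scipy.optimize import least_squares
    r=least_squares(lambda p:np.hypot(*(P-p[:2]).T)-p[2],[*P.mean(0),.06],loss='soft_l1',f_scale=.002); print(n,r.x,np.abs(r.fun).mean())
# stripe
    x0,x1,y0,y1=(360,378,205,226) if n=='top' else (300,318,274,292)
    g=im[y0:y1,x0:x1].max(2); 
    c,a,m=cc(g<90,np.array([x0,y0])); px=np.argwhere(m)[:,::-1]+np.array([x0,y0])
    Q=plane(n,px,.005)[:,:2]; print('stripe',a,Q.mean(0),'dir',np.degrees(np.arctan2(*(Q.mean(0)-r.x[:2])[::-1])))
    u=np.linalg.svd(Q-Q.mean(0))[2][0]; print('  pca',np.degrees(np.arctan2(u[1],u[0])), np.hypot(*(Q-r.x[:2]).T).min(),np.hypot(*(Q-r.x[:2]).T).max())
st=env.read_state(); print(R.from_rotvec(st['eef_rot']).as_matrix().round(3))
E
```

```text
knob (array([353.10144928, 252.89855072]), np.int32(69)) (array([305.08108108, 214.54054054]), np.int32(74))
(array([ 0.53431141, -0.06767551,  0.17686529]), np.float64(0.0010766728221541296))
top [ 0.68143797 -0.09688019  0.06031333] 0.001170204333103317
stripe 25 [ 0.63850827 -0.10778523] dir -165.74712375810145
  pca -165.56637127411133 0.0292530626003543 0.06011744211605936
scene [ 0.68280231 -0.09746612  0.06051087] 0.00034654758738536864
stripe 6 [ 0.63574936 -0.10890749] dir -166.33322028347942
  pca 19.55877094630387 0.038199525661469336 0.058700606371817614
[[ 0.951  0.308 -0.   ]
 [ 0.308 -0.951  0.001]
 [-0.    -0.001 -1.   ]]
```

```bash
cat >> h.py <<'E'
def go(p,xyaw=None,st=None):
    """shares to bring TCP to p (world), tool x axis to yaw xyaw (deg)"""
    st=st or env.read_state(); M=R.from_rotvec(st['eef_rot']).as_matrix()
    s=M.T@(np.array(p)-st['tcp_pos'])/.5; y=np.degrees(np.arctan2(M[1,0],M[0,0]))
    tr=0 if xyaw is None else -((xyaw-y+180)%360-180)/45
    print('t %.2f yaw %.1f q7 %.2f | shares %s turn %.3f dist %.3f'%(st['t'],y,st['joint_pos'][6],s.round(4),tr,np.linalg.norm(s)*.5))
E
python3 - <<'E'
from h import *
go([.534,-.0675,.25]); go([.534,-.0675,.19])
E
```

```text
t 0.10 yaw 17.9 q7 -0.05 | shares [ 0.9747 -0.7923 -0.0395] turn 0.000 dist 0.628
t 0.10 yaw 17.9 q7 -0.05 | shares [ 0.9747 -0.7922  0.0805] turn 0.000 dist 0.629
```

jog_arm(targets="1 0.2 -0.16 -0.04 0;1 0.975 -0.791 -0.04 0;1 0.975 -0.791 -0.04 0;1 0.975 -0.791 -0.04 0;1 0.975 -0.791 -0.04 0;1 0.975 -0.791 -0.04 0;1 0.975 -0.791 -0.04 0;1 0.975 -0.791 -0.04 0;1 0.975 -0.791 -0.04 0;1 0.975 -0.791 -0.04 0;1 0.975 -0.791 -0.04 0;1 0.975 -0.791 -0.04 0;1 0.975 -0.791 -0.04 0;1 0.975 -0.791 -0.04 0;1 0.975 -0.791 -0.04 0;1 0.975 -0.791 -0.04 0;1 0.975 -0.791 -0.04 0;1 0.975 -0.791 -0.04 0", force=20)

```text
t: 1.6
tcp_pos: [0.5341, -0.0687, 0.25]
eef_rot: [-3.103, -0.49, 0.002]
wrist_force: [-1.1, -1.0, 0.2]
width: 0.094
grasp_force: 0.0
```

```bash
python3 - <<'E'
from h import *
go([.534,-.0675,.25]); go([.534,-.0675,.189])
E
```

```text
t 1.60 yaw 17.9 q7 -1.29 | shares [ 0.0005 -0.0023  0.    ] turn 0.000 dist 0.001
t 1.60 yaw 17.9 q7 -1.29 | shares [ 0.0006 -0.0023  0.122 ] turn 0.000 dist 0.061
```

jog_arm(targets="1 0 0 0.06 0;1 0 0 0.122 0;1 0 0 0.122 0;1 0 0 0.122 0;-0.6 0 0 0.122 0;-0.6 0 0 0.122 0;-0.6 0 0 0.122 0;-0.6 0 0 0.122 0;-0.6 0 0 0.122 0;-0.6 0 0 0.122 0;-0.6 0 0 0.122 0;-0.6 0 0 0.122 0", force=20)

```text
t: 2.6
tcp_pos: [0.5345, -0.0683, 0.1895]
eef_rot: [-3.103, -0.489, 0.0]
wrist_force: [-0.4, -0.3, 0.1]
width: 0.0444
grasp_force: 0.0
```

```bash
python3 - <<'E'
from h import *
st=env.read_state(); M=R.from_rotvec(st['eef_rot']).as_matrix()
P=np.array([.682,-.097]); p0=st['tcp_pos'].copy(); th0=np.arctan2(-(p0[1]-P[1]),-(p0[0]-P[0])); r=np.hypot(*(p0[:2]-P)); print(th0,r)
for th in np.linspace(th0,1.42,11)[1:]:
    p=p0.copy(); p[:2]=P+r*np.array([-np.cos(th),-np.sin(th)]); print(round(th,3),(M.T@(p-p0)/.5).round(3))
E
```

```text
-0.19201528302997953 0.15028931923665412
-0.031 [-0.02   0.044 -0.   ]
0.13 [-0.033  0.091 -0.   ]
0.292 [-0.037  0.139 -0.   ]
0.453 [-0.035  0.187 -0.   ]
0.614 [-0.024  0.235 -0.   ]
0.775 [-0.006  0.279 -0.   ]
0.936 [ 0.019  0.321 -0.   ]
1.098 [ 0.05   0.358 -0.   ]
1.259 [ 0.087  0.389 -0.   ]
1.42 [ 0.129  0.414 -0.   ]
```

jog_arm(targets="-1 0 0 0 0;-1 0 0 0 0;-1 0 0 0 0;-1 0 0 0 0;-1 0 0 0 0;-1 0 0 0 0;-1 0 0 0 0", force=20)

```text
t: 3.18
tcp_pos: [0.5343, -0.0682, 0.1894]
eef_rot: [-3.103, -0.49, 0.001]
wrist_force: [-1.6, 1.3, 0.1]
width: 0.0217
grasp_force: 20.0
```

jog_arm(targets="-1 -0.010 0.022 0 -0.03;-1 -0.020 0.044 0 -0.08;-1 -0.027 0.067 0 -0.15;-1 -0.033 0.091 0 -0.2;-1 -0.035 0.115 0 -0.25;-1 -0.037 0.139 0 -0.3;-1 -0.036 0.163 0 -0.35;-1 -0.035 0.187 0 -0.4;-1 -0.030 0.211 0 -0.45;-1 -0.024 0.235 0 -0.5;-1 -0.015 0.257 0 -0.55;-1 -0.006 0.279 0 -0.6;-1 0.006 0.300 0 -0.65;-1 0.019 0.321 0 -0.7;-1 0.034 0.340 0 -0.75;-1 0.050 0.358 0 -0.8;-1 0.068 0.374 0 -0.85;-1 0.087 0.389 0 -0.9;-1 0.108 0.402 0 -0.95;-1 0.125 0.412 0 -0.97")

```text
t: 4.85
tcp_pos: [0.6579, -0.2456, 0.1895]
eef_rot: [-2.697, -1.611, 0.0]
wrist_force: [-3.2, 0.5, 5.9]
width: 0.0217
grasp_force: 20.0
```

jog_arm(targets="-1 0 0 0 0;-1 0 0 0 0;-1 0 0 0 0;1 0 0 0 0;1 0 0 0 0;1 0 0 0 0;1 0 0 0 0;1 0 0 0 0;1 0 0 -0.1 0;1 0 0 -0.2 0;1 0 0 -0.2 0;1 0 0 -0.2 0")

```text
t: 5.85
tcp_pos: [0.6588, -0.2452, 0.2947]
eef_rot: [2.695, 1.605, 0.007]
wrist_force: [-0.3, -0.1, 0.1]
width: 0.0778
grasp_force: 0.0
```

```bash
python3 - <<'E'
from h import *
for n in("scene","top"): cv2.imwrite(f"pics/{n}1.png",env.snapshot(n)[:,:,::-1])
t=cv2.imread('pics/top1.png'); s=cv2.imread('pics/scene1.png')
cv2.imwrite('pics/v1.png',np.hstack([t[140:340,130:500],cv2.resize(s[160:330,140:510],(370,170))[:, :] if 0 else np.vstack([s[150:350,140:510]])]))
E
```

```text
(no output)
```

View pics/v1.png

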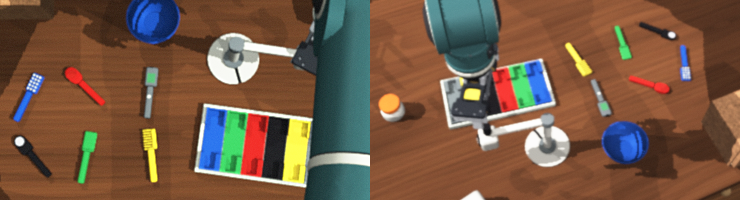

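Boom now stands aside at the right, near 1.4 rad. All six items are in place, and the arm covers the grey slot in the top view. Now the item poses.

```bash
cat >> h.py <<'E'
HUE=dict(brush=(100,125),spoon=(0,6),spatula=(50,80),comb=(24,34))
def mask(im,name,c,r):
    """mask of the item within r px of c, closed, largest blob's convex-ish region"""
    hsv=cv2.cvtColor(im,cv2.COLOR_BGR2HSV); H,S,V=[hsv[...,i].astype(int) for i in range(3)]
    if name in HUE:
        lo,hi=HUE[name]; m=(H>=lo)&(H<=hi)&(S>130)&(V>60)
        if name=='spoon': m=((H<=6)|(H>176))&(S>200)&(V>90)
        if name=='brush': m|=(S<90)&(V>120)
    else:
        ch=im.max(2).astype(int)-im.min(2)
        m=(ch<18) if name=='trimmer' else ((ch<32)&(V>75))|((H>50)&(H<95)&(S>50)&(V>75))
        if name=='trimmer': m=m&((V<55)|(V>150))|((V>150)&(S<70))
    w=np.zeros(m.shape,np.uint8); cv2.circle(w,(int(c[0]),int(c[1])),r,1,-1); m=(m&(w>0)).astype(np.uint8)
    m=cv2.morphologyEx(m,cv2.MORPH_CLOSE,np.ones((3,3),np.uint8))
    return cc(m,0)
def pose(name,im,c,z,r=40,n='top'):
    cen,a,m=mask(im,name,c,r); P=plane(n,np.argwhere(m)[:,::-1],z)[:,:2]
    (_,_),(w,h),_=rect=cv2.minAreaRect((P*1e4).astype(np.float32)); B=cv2.boxPoints(rect)/1e4
    e=sorted([(B[0],B[1]),(B[1],B[2])],key=lambda q:-np.linalg.norm(q[0]-q[1]))[0]; u=(e[1]-e[0])/np.linalg.norm(e[1]-e[0])
    mu=P.mean(0)
    for _ in range(3):   # axis through the two half centroids, width centred
        v=np.array([-u[1],u[0]]); s=(P-mu)@u; q=(P-mu)@v; mid=(s.min()+s.max())/2
        L=s.max()-s.min(); a1=s<s.min()+.25*L; a2=s>s.max()-.25*L
        A,Bq=P[a1].mean(0),P[a2].mean(0); u=(Bq-A)/np.linalg.norm(Bq-A)
    v=np.array([-u[1],u[0]]); s=(P-mu)@u; q=(P-mu)@v
    w1,w2=np.ptp(q[s<s.min()+.25*L]),np.ptp(q[s>s.max()-.25*L])
    o=mu+u*(s.min()+s.max())/2+v*((A-mu)@v+(Bq-mu)@v)/2
    if w1>w2: u=-u
    return o,np.degrees(np.arctan2(u[1],u[0])),L,(w1,w2),a,cen
E
cat > items.py <<'E'
from h import *
import sys
C0=dict(brush=(158,238),spoon=(214,226),thermo=(280,232),trimmer=(162,297),spatula=(218,297),comb=(281,295))
def run(t,s,names=C0):
    for k in names:
        o,yaw,L,w,a,cen=pose(k,t,C0[k],.013)
        g=proj('scene',[[*o,.013]])[0]; o2,y2,L2,w2,a2,cen2=pose(k,s,g,.013,30,'scene')
        P,e=tri(cen,cen2)
        print(k,'o',o.round(4),'yaw %.1f L %.3f w %.3f %.3f'%(yaw,L,*w),a,'| sc',o2.round(4),'%.1f L %.3f'%(y2,L2),a2,'| z %.4f e %.4f'%(P[2],e))
if __name__=='__main__':
    i=sys.argv[1]; run(cv2.imread(f'pics/top{i}.png'),cv2.imread(f'pics/scene{i}.png'))
E
python3 items.py 1; python3 items.py 0
```

```text
brush o [0.5907 0.3818] yaw -26.0 L 0.118 w 0.017 0.029 455 | sc [0.5924 0.3795] -26.1 L 0.129 289 | z 0.0050 e 0.0019
spoon o [0.616 0.249] yaw 46.3 L 0.121 w 0.014 0.030 426 | sc [0.6224 0.2468] 45.7 L 0.114 211 | z 0.0039 e 0.0007
thermo o [0.6009 0.0982] yaw -5.8 L 0.121 w 0.015 0.029 463 | sc [0.6049 0.0969] -6.0 L 0.124 311 | z 0.0056 e 0.0004
trimmer o [0.4539 0.3653] yaw 41.6 L 0.116 w 0.014 0.026 398 | sc [0.4591 0.3622] 41.8 L 0.111 182 | z 0.0026 e 0.0008
spatula o [0.4521 0.2436] yaw -10.9 L 0.120 w 0.016 0.029 484 | sc [0.4581 0.2412] -11.8 L 0.118 207 | z 0.0006 e 0.0003
comb o [0.4565 0.0937] yaw 6.3 L 0.121 w 0.017 0.031 519 | sc [0.4592 0.0913] 5.3 L 0.124 269 | z 0.0060 e 0.0005
brush o [0.5907 0.3818] yaw -26.1 L 0.118 w 0.017 0.029 457 | sc [0.5923 0.3795] -26.0 L 0.129 289 | z 0.0053 e 0.0018
spoon o [0.616 0.249] yaw 46.4 L 0.121 w 0.015 0.030 427 | sc [0.6216 0.2468] 45.4 L 0.117 227 | z 0.0047 e 0.0010
thermo o [0.6009 0.099 ] yaw -4.7 L 0.121 w 0.016 0.026 414 | sc [0.6041 0.0975] -5.1 L 0.122 285 | z 0.0052 e 0.0002
trimmer o [0.4533 0.3648] yaw 41.4 L 0.117 w 0.013 0.027 396 | sc [0.4582 0.362 ] 41.0 L 0.115 186 | z 0.0044 e 0.0009
spatula o [0.4519 0.2438] yaw -11.1 L 0.119 w 0.017 0.029 478 | sc [0.4581 0.2411] -11.7 L 0.118 203 | z 0.0012 e 0.0000
comb o [0.4565 0.0939] yaw 5.9 L 0.121 w 0.015 0.031 503 | sc [0.4609 0.0914] 5.3 L 0.121 243 | z 0.0005 e 0.0011
```

```bash
python3 - <<'E'
from h import *
go([.6010,.0985,.2],-5.5);go([.44,.17,.28],0)
E
```

```text
t 5.95 yaw 61.6 q7 -0.35 | shares [ 0.5506 -0.4265  0.1793] turn 1.490 dist 0.360
t 5.95 yaw 61.6 q7 -0.35 | shares [ 0.5231 -0.7776  0.019 ] turn 1.368 dist 0.469
```

jog_arm(targets="1 0.523 -0.777 0.02 0.7;1 0.523 -0.777 0.02 1;1 0.523 -0.777 0.02 1;1 0.523 -0.777 0.02 1;1 0.523 -0.777 0.02 1;1 0.523 -0.777 0.02 1;1 0.523 -0.777 0.02 1;1 0.523 -0.777 0.02 1;1 0.523 -0.777 0.02 1;1 0.523 -0.777 0.02 1;1 0.523 -0.777 0.02 1;1 0.523 -0.777 0.02 1;1 0.523 -0.777 0.02 1;1 0.523 -0.777 0.02 1;1 0.523 -0.777 0.02 1")

```text
t: 7.2
tcp_pos: [0.4404, 0.1687, 0.2788]
eef_rot: [3.109, 0.451, -0.002]
wrist_force: [-0.1, -0.0, 0.0]
width: 0.0941
grasp_force: 0.0
```

```bash
python3 - <<'E'
from h import *
go([.6010,.0985,.2],-5.5)
for n in("scene","top"): cv2.imwrite(f"pics/{n}2.png",env.snapshot(n)[:,:,::-1])
t=cv2.imread('pics/top2.png'); s=cv2.imread('pics/scene2.png')
# metric view of the tray from both cameras at wall-top height, 3 px/mm... world x up, -y right
out=[]
for n,im in(('top',t),('scene',s)):
    xs=np.arange(.57,.37,-.0005); ys=np.arange(.0,-.32,-.00086)
    X,Y=np.meshgrid(xs,ys,indexing='ij'); p=proj(n,np.c_[X.ravel(),Y.ravel(),np.full(X.size,.015)]).astype(np.float32).reshape(*X.shape,2)
    out.append(cv2.remap(im,p[...,0],p[...,1],cv2.INTER_CUBIC))
o=np.vstack(out); o=np.clip(o*1.6+25,0,255).astype(np.uint8); o=cv2.resize(o,(700,int(o.shape[0]*.72)))
cv2.imwrite('pics/tray.png',o); print(o.shape)
E
```

```text
t 7.20 yaw 16.5 q7 -1.78 | shares [0.2683 0.2259 0.1572] turn 0.489 dist 0.192
(576, 700, 3)
```

View pics/tray.png

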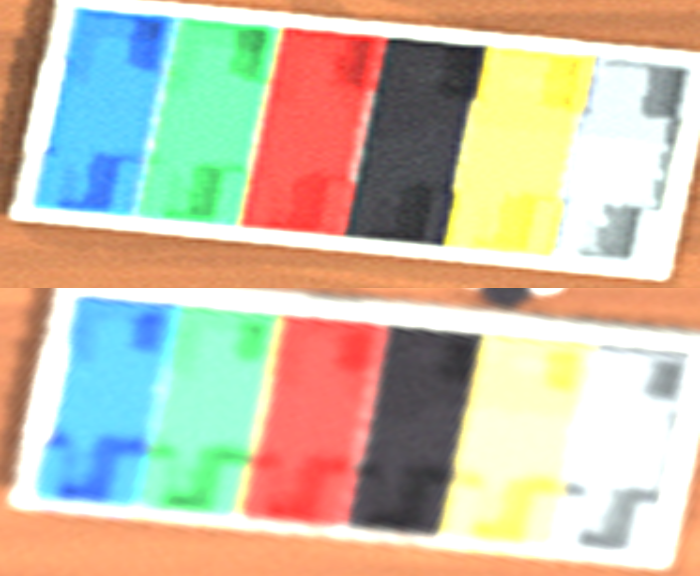

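The tray view, with +x up, shows the same pattern for all six slots in both cameras. At the upper end the shadowed inside reaches almost to the slot's edge, so the wall is thin. At the lower end it stops well short of the edge, so the wall is thick. All wide ends therefore face +x.

```bash
cat > slots.py <<'E'
from h import *
HS=dict(brush=(100,125,0),spatula=(50,80,1),spoon=(0,6,2),comb=(24,34,4))
def fit(n,im,z):
    hsv=cv2.cvtColor(im,cv2.COLOR_BGR2HSV); H,S,V=[hsv[...,i].astype(int) for i in range(3)]
    q=proj(n,[[.57,0,.02],[.57,-.32,.02],[.37,-.32,.02],[.37,0,.02]]).astype(np.int32)
    w=np.zeros(H.shape,np.uint8); cv2.fillPoly(w,[q],1); res=[];R_=[]
    for k,(lo,hi,i) in HS.items():
        m=(H>=lo)&(H<=hi)&(S>110)&(V>50)&(w>0)
        if k=='spoon': m=((H<=6)|(H>175))&(S>190)&(V>70)&(w>0)
        c,a,m=cc(m,0); px=np.argwhere(m)[:,::-1]
        r=cv2.minAreaRect((plane(n,px,z)[:,:2]*1e4).astype(np.float32)); B=cv2.boxPoints(r)/1e4
        e=max([B[1]-B[0],B[2]-B[1]],key=np.linalg.norm); e=e*np.sign(e[0])
        rp=cv2.minAreaRect(px.astype(np.float32))[0]
        res.append((i,np.array(r[0])/1e4,np.degrees(np.arctan2(e[1],e[0])),np.array(r[1])/1e4,rp)); 
    return res
t=cv2.imread('pics/top2.png'); s=cv2.imread('pics/scene2.png')
T=fit('top',t,.018); S=fit('scene',s,.018)
for a,b in zip(T,S): print(a[0],a[1].round(4),'%.1f'%a[2],a[3].round(3),'|',b[1].round(4),'%.1f'%b[2],b[3].round(3),'tri',tri(a[4],b[4]))
for F in(T,S):
    i=np.array([f[0] for f in F]); C=np.array([f[1] for f in F]); A=np.polyfit(i,C,1); print('step',A[0],np.hypot(*A[0])*1e3,'yaw',np.degrees(np.arctan2(A[0][0],-A[0][1])))
    for j in range(6): print(j,(A[1]+A[0]*j).round(4),end=' ')
    print()
E
python3 slots.py; python3 items.py 2
```

```text
0 [ 0.4923 -0.0474] -8.0 [0.047 0.141] | [ 0.4925 -0.0484] -8.3 [0.047 0.142] tri (array([ 0.491947  , -0.04755199,  0.01396972]), np.float64(0.00046152403044111593))
1 [ 0.4852 -0.0948] -8.2 [0.047 0.14 ] | [ 0.4864 -0.0951] -8.0 [0.044 0.14 ] tri (array([ 0.4851613 , -0.09470078,  0.01323979]), np.float64(0.0009354531784230071))
2 [ 0.4787 -0.1429] -8.1 [0.046 0.137] | [ 0.4804 -0.143 ] -8.4 [0.041 0.136] tri (array([ 0.47851205, -0.14286384,  0.01296097]), np.float64(0.0005702521227770146))
4 [ 0.4654 -0.2365] -8.2 [0.051 0.141] | [ 0.4662 -0.2359] -7.8 [0.051 0.143] tri (array([ 0.46518318, -0.23661965,  0.01391539]), np.float64(0.0008775762834839013))
step [-0.00668287 -0.04728655] 47.75644638746272 yaw -8.04416978703874
0 [ 0.4921 -0.0477] 1 [ 0.4854 -0.0949] 2 [ 0.4787 -0.1422] 3 [ 0.4721 -0.1895] 4 [ 0.4654 -0.2368] 5 [ 0.4587 -0.2841] 
step [-0.00658674 -0.04692298] 47.383021874096016 yaw -7.990591377137137
0 [ 0.4929 -0.0485] 1 [ 0.4863 -0.0954] 2 [ 0.4798 -0.1423] 3 [ 0.4732 -0.1893] 4 [ 0.4666 -0.2362] 5 [ 0.46   -0.2831] 
brush o [0.5907 0.3818] yaw -25.8 L 0.118 w 0.017
[... 673 characters left out ...]
  File "items.py", line 6, in run
    o,yaw,L,w,a,cen=pose(k,t,C0[k],.013)
                    ~~~~^^^^^^^^^^^^^^^^
  File "h.py", line 42, in pose
    cen,a,m=mask(im,name,c,r); P=plane(n,np.argwhere(m)[:,::-1],z)[:,:2]
            ~~~~^^^^^^^^^^^^^
  File "h.py", line 40, in mask
    return cc(m,0)
  File "h.py", line 19, in cc
    n,l,st,c=cv2.connectedComponentsWithStats(mask.astype(np.uint8)); i=1+np.argmax(st[1:,4]); return c[i]+off,st[i,4],(l==i)
                                                                          ~~~~~~~~~^^^^^^^^^^
    return _wrapfunc(a, 'argmax', axis=axis, out=out, **kwds)
    return bound(*args, **kwds)
ValueError: attempt to get argmax of an empty sequence
```

jog_arm(targets="-0.2 0.268 0.226 0.2 0.489;-0.2 0.268 0.226 0.2 0.489;-0.2 0.268 0.226 0.3 0.489;-0.2 0.268 0.226 0.398 0.489;-0.2 0.268 0.226 0.398 0.489;-0.2 0.268 0.226 0.398 0.489;-0.2 0.268 0.226 0.398 0.489;-0.2 0.268 0.226 0.398 0.489;-0.2 0.268 0.226 0.398 0.489;-0.2 0.268 0.226 0.398 0.489", force=25)

```text
t: 8.13
tcp_pos: [0.6009, 0.1, 0.0817]
eef_rot: [-3.137, 0.149, -0.001]
wrist_force: [0.4, -0.0, 0.7]
width: 0.038
grasp_force: 0.0
```

```bash
python3 - <<'E'
from h import *
st=env.read_state(); print(st['tcp_pos'],st['width'],st['eef_rot'])
go([.6015,.0985,.029],-5.7,st)
E
```

```text
[0.60090639 0.10002339 0.08170521] 0.037967622819869574 [-3.13748004e+00  1.48915023e-01 -1.43855998e-03]
t 8.13 yaw -5.4 q7 -2.12 | shares [0.0014 0.003  0.1054] turn 0.006 dist 0.053
```

jog_arm(targets="-0.2 0 0.003 0.05 0;-0.2 0 0.003 0.1 0;-0.2 0 0.003 0.105 0;-0.2 0 0.003 0.105 0;-1 0 0.003 0.105 0;-1 0 0.003 0.105 0;-1 0 0.003 0.105 0;-1 0 0.003 0.105 0;-1 0 0.003 0.105 0;-1 0 0.003 0.105 0;-1 0 0.003 0.105 0;-1 0 0.003 0.06 0;-1 0 0.003 0 0;-1 0 0.003 -0.1 0;-1 0 0.003 -0.1 0;-1 0 0.003 -0.1 0")

```text
t: 9.47
tcp_pos: [0.6024, 0.0986, 0.1341]
eef_rot: [-3.137, 0.149, -0.009]
wrist_force: [1.0, -0.2, -0.7]
width: 0.0143
grasp_force: 25.0
```

```bash
python3 - <<'E'
from h import *
st=env.read_state()
go([.4588,-.2849,.11],-8.1,st);go([.4588,-.2849,.039],-8.1,st)
E
```

```text
t 9.47 yaw -5.4 q7 -2.09 | shares [-0.2134  0.7908  0.0462] turn 0.059 dist 0.410
t 9.47 yaw -5.4 q7 -2.09 | shares [-0.2142  0.791   0.1882] turn 0.059 dist 0.420
```

jog_arm(targets="-1 -0.05 0.1 0 0.059;-1 -0.214 0.791 0 0.059;-1 -0.214 0.791 0 0.059;-1 -0.214 0.791 0 0.059;-1 -0.214 0.791 0 0.059;-1 -0.214 0.791 0 0.059;-1 -0.214 0.791 0 0.059;-1 -0.214 0.791 0 0.059;-1 -0.214 0.791 0 0.059;-1 -0.214 0.791 0.05 0.059;-1 -0.214 0.791 0.1 0.059;-1 -0.214 0.791 0.1 0.059;-1 -0.214 0.791 0.1 0.059;-1 -0.214 0.791 0.1 0.059;-1 -0.214 0.791 0.1 0.059")

```text
t: 10.72
tcp_pos: [0.4578, -0.2846, 0.0816]
eef_rot: [3.134, -0.219, 0.002]
wrist_force: [0.6, -0.7, -0.4]
width: 0.0137
grasp_force: 25.0
```

```bash
python3 - <<'E'
from h import *
st=env.read_state(); print(st['width'],st['grasp_force'])
go([.4588,-.2849,.039],-8.1,st)
cv2.imwrite('pics/s3.png',env.snapshot('scene')[:,:,::-1]); s=cv2.imread('pics/s3.png')
cv2.imwrite('pics/v3.png',cv2.resize(s[170:310,150:350],None,fx=3.5,fy=3.5,interpolation=cv2.INTER_CUBIC))
E
```

```text
0.01374286208828209 24.999256432056427
t 10.72 yaw -8.0 q7 -1.39 | shares [0.002  0.0004 0.0853] turn 0.003 dist 0.043
```

View pics/v3.png

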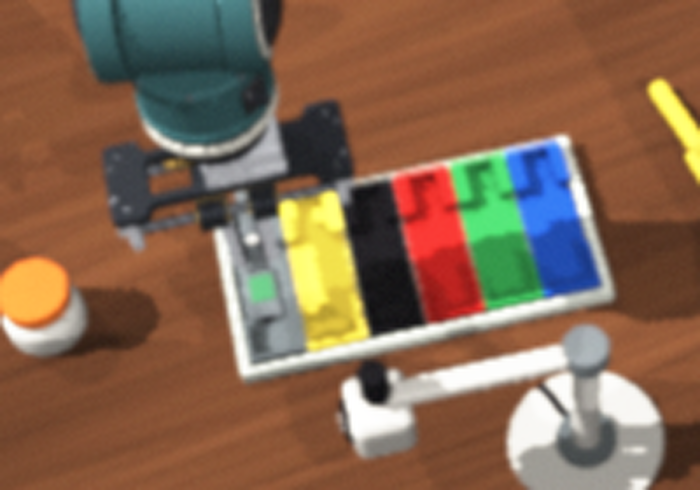

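The thermo hangs over the grey slot with its head (green screen at (262,288)) at the wide end. The boom is aside and the jar is untouched. Lowering and releasing.

jog_arm(targets="-1 0.002 0 0.04 0;-1 0.002 0 0.07 0;-1 0.002 0 0.085 0;-1 0.002 0 0.085 0;-1 0.002 0 0.085 0;-0.4 0.002 0 0.085 0;-0.4 0.002 0 0.085 0;-0.4 0.002 0 0.085 0;-0.4 0.002 0 0.085 0;-0.4 0.002 0 0.05 0;-0.4 0.002 0 -0.05 0;-0.2 0.002 0 -0.15 0;-0.2 0.002 0 -0.15 0;-0.2 0.002 0 -0.15 0")

```text
t: 11.93
tcp_pos: [0.4594, -0.2865, 0.1599]
eef_rot: [3.13, -0.222, 0.009]
wrist_force: [-0.3, -0.4, 0.3]
width: 0.0374
grasp_force: 0.0
```

```bash
cat > chk.py <<'E'
from h import *
import sys
# usage: chk.py tag item px py : re-measure next item (top view)
tag,k=sys.argv[1],sys.argv[2]
import items
im=env.snapshot('top')[:,:,::-1].copy(); cv2.imwrite(f'pics/t_{tag}.png',im)
c=items.C0[k] if len(sys.argv)<5 else (float(sys.argv[3]),float(sys.argv[4]))
o,y,L,w,a,cen=pose(k,im,c,.013); print(k,o.round(4),'yaw %.1f L %.3f'%(y,L),a)
o=o+ (np.array([.402,-.029])-o)*.0015   # sides seen from the camera
y2=y+(180 if len(sys.argv)in(4,6) else 0)
st=env.read_state(); print(st['tcp_pos'],st['width']); go([*o,.11],y2,st); go([*o,.029],y2,st)
E
python3 chk.py 3 comb; python3 -c "
from h import *
go([.4,-.06,.18],0)"
```

```text
comb [0.4565 0.0937] yaw 6.3 L 0.121 516
[ 0.45849877 -0.28612165  0.15756586] 0.03746114569598648
t 11.98 yaw -8.1 q7 -1.35 | shares [-0.1114 -0.7512  0.0934] turn -0.321 dist 0.383
t 11.98 yaw -8.1 q7 -1.35 | shares [-0.1119 -0.7515  0.2554] turn -0.321 dist 0.401
t 11.98 yaw -8.1 q7 -1.35 | shares [-0.1794 -0.4311 -0.0463] turn -0.180 dist 0.235
```

jog_arm(targets="-0.2 -0.112 -0.751 0 -0.321;-0.2 -0.112 -0.751 0 -0.321;-0.2 -0.112 -0.751 0 -0.321;-0.2 -0.112 -0.751 0 -0.321;-0.2 -0.112 -0.751 0 -0.321;-0.2 -0.112 -0.751 0 -0.321;-0.2 -0.112 -0.751 0 -0.321;-0.2 -0.112 -0.751 0.05 -0.321;-0.2 -0.112 -0.751 0.1 -0.321;-0.2 -0.112 -0.751 0.15 -0.321;-0.2 -0.112 -0.751 0.15 -0.321;-0.2 -0.112 -0.751 0.15 -0.321;-0.2 -0.112 -0.751 0.15 -0.321")

```text
t: 13.07
tcp_pos: [0.455, 0.0936, 0.0806]
eef_rot: [3.137, 0.174, -0.001]
wrist_force: [0.5, -0.4, 0.5]
width: 0.0373
grasp_force: 0.0
```

```bash
python3 - <<'E'
from h import *
go([.4565,.0935,.029],6.3)
E
```

```text
t 13.07 yaw 6.3 q7 -2.02 | shares [0.003  0.0005 0.1032] turn 0.001 dist 0.052
```

jog_arm(targets="-0.2 0.003 0 0.05 0;-0.2 0.003 0 0.1 0;-0.2 0.003 0 0.103 0;-0.2 0.003 0 0.103 0;-1 0.003 0 0.103 0;-1 0.003 0 0.103 0;-1 0.003 0 0.103 0;-1 0.003 0 0.103 0;-1 0.003 0 0.103 0;-1 0.003 0 0.103 0;-1 0.003 0 0.103 0;-1 0.003 0 0.05 0;-1 0.003 0 -0.03 0;-1 0.003 0 -0.1 0;-1 0.003 0 -0.1 0;-1 0.003 0 -0.1 0")

```text
t: 14.4
tcp_pos: [0.4576, 0.0942, 0.1323]
eef_rot: [3.136, 0.173, 0.006]
wrist_force: [-0.2, 0.9, -0.9]
width: 0.0136
grasp_force: 25.0
```

```bash
python3 - <<'E'
from h import *
go([.4656,-.2374,.039],-8.1)
E
```

```text
t 14.40 yaw 6.3 q7 -1.95 | shares [-0.0579  0.6608  0.1867] turn 0.321 dist 0.345
```

jog_arm(targets="-1 -0.058 0.661 0 0.321;-1 -0.058 0.661 0 0.321;-1 -0.058 0.661 0 0.321;-1 -0.058 0.661 0 0.321;-1 -0.058 0.661 0 0.321;-1 -0.058 0.661 0 0.321;-1 -0.058 0.661 0 0.321;-1 -0.058 0.661 0 0.321;-1 -0.058 0.661 0.05 0.321;-1 -0.058 0.661 0.1 0.321;-1 -0.058 0.661 0.1 0.321;-1 -0.058 0.661 0.1 0.321;-1 -0.058 0.661 0.1 0.321;-1 -0.058 0.661 0.1 0.321")

```text
t: 15.57
tcp_pos: [0.465, -0.2372, 0.0816]
eef_rot: [3.133, -0.22, 0.002]
wrist_force: [-0.6, -0.5, -0.2]
width: 0.0136
grasp_force: 25.0
```

```bash
cat > held.py <<'E'
from h import *
import sys
# held.py item x y : pose of the held item from the top view, then the way down
k=sys.argv[1]; x,y=map(float,sys.argv[2:4]); st=env.read_state()
im=env.snapshot('scene')[:,:,::-1].copy(); z=st['tcp_pos'][2]-.016
try:
    g=proj('scene',[[*st['tcp_pos'][:2],z]])[0]
    M=R.from_rotvec(st['eef_rot']).as_matrix(); sg=np.sign(M[0,0])
    g=proj('scene',[[*(st['tcp_pos'][:2]+M[:2,0]*sg*.0375),z]])[0]
    c,a,m=mask(im,k,g,15); print('head blob at',(plane('scene',[c],z)[0]-st['tcp_pos']).round(4),'area',a)
except Exception as e: print(e)
print('w %.4f f %.1f'%(st['width'],st['grasp_force'])); go([x,y,.039],-8.1+(180 if len(sys.argv)>4 else 0),st)
E
python3 held.py comb .4656 -.2374
```

```text
head blob at [ 0.0415 -0.0035 -0.016 ] area 395
w 0.0136 f 25.0
t 15.57 yaw -8.0 q7 -1.50 | shares [0.0012 0.0003 0.0851] turn 0.001 dist 0.043
```

jog_arm(targets="-1 0.001 0 0.04 0;-1 0.001 0 0.07 0;-1 0.001 0 0.085 0;-1 0.001 0 0.085 0;-1 0.001 0 0.085 0;-0.4 0.001 0 0.085 0;-0.4 0.001 0 0.085 0;-0.4 0.001 0 0.085 0;-0.4 0.001 0 0.085 0;-0.4 0.001 0 0.05 0;-0.4 0.001 0 -0.05 0;-0.2 0.001 0 -0.15 0;-0.2 0.001 0 -0.15 0;-0.2 0.001 0 -0.15 0")

```text
t: 16.78
tcp_pos: [0.4666, -0.2383, 0.1598]
eef_rot: [3.131, -0.222, 0.009]
wrist_force: [0.9, -0.6, -0.0]
width: 0.0376
grasp_force: 0.0
```

```bash
python3 chk.py 4 spatula
```

```text
spatula [0.4521 0.2437] yaw -11.0 L 0.120 483
[ 0.4656926  -0.23799493  0.15747624] 0.03772857475327108
t 16.83 yaw -8.1 q7 -1.45 | shares [-0.163  -0.9492  0.0928] turn 0.064 dist 0.484
t 16.83 yaw -8.1 q7 -1.45 | shares [-0.1635 -0.9495  0.2548] turn 0.064 dist 0.498
```

jog_arm(targets="-0.2 -0.163 -0.949 0 0.064;-0.2 -0.163 -0.949 0 0.064;-0.2 -0.163 -0.949 0 0.064;-0.2 -0.163 -0.949 0 0.064;-0.2 -0.163 -0.949 0 0.064;-0.2 -0.163 -0.949 0 0.064;-0.2 -0.163 -0.949 0 0.064;-0.2 -0.163 -0.949 0 0.064;-0.2 -0.163 -0.949 0 0.064;-0.2 -0.163 -0.949 0 0.064;-0.2 -0.163 -0.949 0.05 0.064;-0.2 -0.163 -0.949 0.1 0.064;-0.2 -0.163 -0.949 0.15 0.064;-0.2 -0.163 -0.949 0.15 0.064;-0.2 -0.163 -0.949 0.15 0.064;-0.2 -0.163 -0.949 0.15 0.064")

```text
t: 18.17
tcp_pos: [0.4513, 0.2432, 0.0812]
eef_rot: [3.127, -0.302, 0.0]
wrist_force: [-0.1, 0.5, -0.2]
width: 0.038
grasp_force: 0.0
```

```bash
python3 - <<'E'
from h import *
go([.4520,.2433,.029],-11)
E
```

```text
t 18.17 yaw -11.0 q7 -2.64 | shares [ 0.0014 -0.0005  0.1045] turn -0.001 dist 0.052
```

jog_arm(targets="-0.2 0.001 0 0.05 0;-0.2 0.001 0 0.1 0;-0.2 0.001 0 0.104 0;-0.2 0.001 0 0.104 0;-1 0.001 0 0.104 0;-1 0.001 0 0.104 0;-1 0.001 0 0.104 0;-1 0.001 0 0.104 0;-1 0.001 0 0.104 0;-1 0.001 0 0.104 0;-1 0.001 0 0.104 0;-1 0.001 0 0.05 0;-1 0.001 0 -0.03 0;-1 0.001 0 -0.1 0;-1 0.001 0 -0.1 0;-1 0.001 0 -0.1 0")

```text
t: 19.5
tcp_pos: [0.4524, 0.2439, 0.1324]
eef_rot: [-3.126, 0.301, -0.005]
wrist_force: [-0.2, -0.7, -1.3]
width: 0.0137
grasp_force: 25.0
```

```bash
python3 - <<'E'
from h import *
go([.4859,-.0949,.039],-8.1)
E
```

```text
t 19.50 yaw -11.0 q7 -2.58 | shares [0.1944 0.6528 0.1863] turn -0.064 dist 0.353
```

jog_arm(targets="-1 0.194 0.653 0 -0.064;-1 0.194 0.653 0 -0.064;-1 0.194 0.653 0 -0.064;-1 0.194 0.653 0 -0.064;-1 0.194 0.653 0 -0.064;-1 0.194 0.653 0 -0.064;-1 0.194 0.653 0 -0.064;-1 0.194 0.653 0 -0.064;-1 0.194 0.653 0.05 -0.064;-1 0.194 0.653 0.1 -0.064;-1 0.194 0.653 0.1 -0.064;-1 0.194 0.653 0.1 -0.064;-1 0.194 0.653 0.1 -0.064;-1 0.194 0.653 0.1 -0.064")

```text
t: 20.67
tcp_pos: [0.4851, -0.0947, 0.0815]
eef_rot: [3.134, -0.22, 0.002]
wrist_force: [-0.3, 0.5, -0.7]
width: 0.014
grasp_force: 25.0
```

```bash
python3 held.py spatula .4859 -.0949
```

```text
head blob at [ 0.0432 -0.0108 -0.016 ] area 348
w 0.0140 f 25.0
t 20.67 yaw -8.0 q7 -1.85 | shares [0.0016 0.0002 0.085 ] turn 0.002 dist 0.043
```

jog_arm(targets="-1 0.001 0 0.04 0;-1 0.001 0 0.07 0;-1 0.001 0 0.085 0;-1 0.001 0 0.085 0;-1 0.001 0 0.085 0;-0.4 0.001 0 0.085 0;-0.4 0.001 0 0.085 0;-0.4 0.001 0 0.085 0;-0.4 0.001 0 0.085 0;-0.4 0.001 0 0.05 0;-0.4 0.001 0 -0.05 0;-0.2 0.001 0 -0.15 0;-0.2 0.001 0 -0.15 0;-0.2 0.001 0 -0.15 0")

```text
t: 21.88
tcp_pos: [0.4869, -0.0957, 0.1596]
eef_rot: [3.132, -0.222, 0.009]
wrist_force: [0.8, -0.1, 0.8]
width: 0.037
grasp_force: 0.0
```

```bash
python3 chk.py 5 trimmer
```

```text
trimmer [0.455  0.3664] yaw 41.6 L 0.119 399
[ 0.48593996 -0.09572861  0.15737662] 0.0378050187601394
t 21.93 yaw -8.1 q7 -1.77 | shares [-0.1921 -0.9052  0.0932] turn -1.105 dist 0.465
t 21.93 yaw -8.1 q7 -1.77 | shares [-0.1927 -0.9053  0.2552] turn -1.105 dist 0.480
```

jog_arm(targets="-0.2 -0.192 -0.905 0 -1;-0.2 -0.192 -0.905 0 -1;-0.2 -0.192 -0.905 0 -1;-0.2 -0.192 -0.905 0 -1;-0.2 -0.192 -0.905 0 -1;-0.2 -0.192 -0.905 0 -1;-0.2 -0.192 -0.905 0 -1;-0.2 -0.192 -0.905 0 -1;-0.2 -0.192 -0.905 0 -1;-0.2 -0.192 -0.905 0 -1;-0.2 -0.192 -0.905 0.05 -1;-0.2 -0.192 -0.905 0.1 -1;-0.2 -0.192 -0.905 0.13 -1;-0.2 -0.192 -0.905 0.13 -1;-0.2 -0.192 -0.905 0.13 -1")

```text
t: 23.18
tcp_pos: [0.4533, 0.365, 0.0897]
eef_rot: [2.98, 0.994, -0.004]
wrist_force: [0.7, 0.4, 0.1]
width: 0.0377
grasp_force: 0.0
```

```bash
python3 - <<'E'
from h import *
go([.4550,.3656,.029],41.6)
E
```

```text
t 23.18 yaw 36.9 q7 -2.07 | shares [0.0037 0.001  0.1214] turn -0.105 dist 0.061
```

jog_arm(targets="-0.2 0.003 0.001 0 -0.105;-0.2 0.003 0.001 0.06 -0.105;-0.2 0.003 0.001 0.1 -0.105;-0.2 0.003 0.001 0.121 -0.105;-0.2 0.003 0.001 0.121 -0.105;-1 0.003 0.001 0.121 -0.105;-1 0.003 0.001 0.121 -0.105;-1 0.003 0.001 0.121 -0.105;-1 0.003 0.001 0.121 -0.105;-1 0.003 0.001 0.121 -0.105;-1 0.003 0.001 0.121 -0.105;-1 0.003 0.001 0.121 -0.105;-1 0.003 0.001 0.06 -0.105;-1 0.003 0.001 0 -0.105;-1 0.003 0.001 -0.08 -0.105;-1 0.003 0.001 -0.08 -0.105;-1 0.003 0.001 -0.08 -0.105")

```text
t: 24.6
tcp_pos: [0.456, 0.3673, 0.1327]
eef_rot: [-2.936, -1.116, -0.006]
wrist_force: [0.2, 0.4, -0.3]
width: 0.0139
grasp_force: 25.0
```

```bash
python3 - <<'E'
from h import *
go([.4723,-.1899,.039],-8.1)
E
```

```text
t 24.60 yaw 41.6 q7 -1.96 | shares [-0.7166  0.8545  0.1854] turn 1.105 dist 0.565
```

jog_arm(targets="-1 -0.717 0.855 0 1;-1 -0.717 0.855 0 1;-1 -0.717 0.855 0 1;-1 -0.717 0.855 0 1;-1 -0.717 0.855 0 1;-1 -0.717 0.855 0 1;-1 -0.717 0.855 0 1;-1 -0.717 0.855 0 1;-1 -0.717 0.855 0 1;-1 -0.717 0.855 0 1;-1 -0.717 0.855 0 1;-1 -0.717 0.855 0 1;-1 -0.717 0.855 0 1;-1 -0.717 0.855 0 1;-1 -0.717 0.855 0.05 1;-1 -0.717 0.855 0.08 1;-1 -0.717 0.855 0.08 1;-1 -0.717 0.855 0.08 1;-1 -0.717 0.855 0.08 1")

```text
t: 26.18
tcp_pos: [0.4715, -0.1908, 0.0909]
eef_rot: [-3.14, 0.091, -0.0]
wrist_force: [0.1, 0.5, -0.4]
width: 0.0138
grasp_force: 25.0
```

```bash
python3 held.py trimmer .4723 -.1899
```

```text
head blob at [ 0.0346 -0.0058 -0.016 ] area 373
w 0.0138 f 25.0
t 26.18 yaw -3.3 q7 -1.55 | shares [ 0.0016 -0.0018  0.1038] turn 0.106 dist 0.052
```

jog_arm(targets="-1 0.001 -0.001 0 0.106;-1 0.001 -0.001 0.03 0.106;-1 0.001 -0.001 0.07 0.106;-1 0.001 -0.001 0.09 0.106;-1 0.001 -0.001 0.104 0.106;-1 0.001 -0.001 0.104 0.106;-1 0.001 -0.001 0.104 0.106;-0.4 0.001 -0.001 0.104 0.106;-0.4 0.001 -0.001 0.104 0.106;-0.4 0.001 -0.001 0.104 0.106;-0.4 0.001 -0.001 0.104 0.106;-0.4 0.001 -0.001 0.06 0.106;-0.4 0.001 -0.001 -0.04 0.106;-0.2 0.001 -0.001 -0.13 0.106;-0.2 0.001 -0.001 -0.13 0.106;-0.2 0.001 -0.001 -0.13 0.106")

```text
t: 27.57
tcp_pos: [0.4734, -0.1912, 0.159]
eef_rot: [3.131, -0.223, 0.008]
wrist_force: [0.7, -0.1, 0.0]
width: 0.0376
grasp_force: 0.0
```

```bash
python3 chk.py 6 spoon
```

```text
spoon [0.6171 0.2502] yaw 46.2 L 0.117 384
[ 0.47237674 -0.19105471  0.15694388] 0.037601309971031456
t 27.62 yaw -8.2 q7 -1.57 | shares [ 0.1606 -0.9138  0.0931] turn -1.209 dist 0.466
t 27.62 yaw -8.2 q7 -1.57 | shares [ 0.1602 -0.914   0.2551] turn -1.209 dist 0.481
```

jog_arm(targets="-0.2 0.16 -0.913 0 -1;-0.2 0.16 -0.913 0 -1;-0.2 0.16 -0.913 0 -1;-0.2 0.16 -0.913 0 -1;-0.2 0.16 -0.913 0 -1;-0.2 0.16 -0.913 0 -1;-0.2 0.16 -0.913 0 -1;-0.2 0.16 -0.913 0 -1;-0.2 0.16 -0.913 0 -1;-0.2 0.16 -0.913 0 -1;-0.2 0.16 -0.913 0.05 -1;-0.2 0.16 -0.913 0.1 -1;-0.2 0.16 -0.913 0.13 -1;-0.2 0.16 -0.913 0.13 -1;-0.2 0.16 -0.913 0.13 -1")

```text
t: 28.87
tcp_pos: [0.6149, 0.2489, 0.0893]
eef_rot: [2.98, 0.993, -0.004]
wrist_force: [0.4, -0.1, 0.8]
width: 0.0374
grasp_force: 0.0
```

```bash
python3 - <<'E'
from h import *
go([.6160,.2488,.029],46.4)
E
```

```text
t 28.87 yaw 36.8 q7 -1.72 | shares [0.0019 0.0016 0.1206] turn -0.212 dist 0.060
```

jog_arm(targets="-0.2 0.002 0.001 0 -0.212;-0.2 0.002 0.001 0.04 -0.212;-0.2 0.002 0.001 0.09 -0.212;-0.2 0.002 0.001 0.12 -0.212;-0.2 0.002 0.001 0.12 -0.212;-1 0.002 0.001 0.12 -0.212;-1 0.002 0.001 0.12 -0.212;-1 0.002 0.001 0.12 -0.212;-1 0.002 0.001 0.12 -0.212;-1 0.002 0.001 0.12 -0.212;-1 0.002 0.001 0.12 -0.212;-1 0.002 0.001 0.12 -0.212;-1 0.002 0.001 0.06 -0.212;-1 0.002 0.001 0 -0.212;-1 0.002 0.001 -0.08 -0.212;-1 0.002 0.001 -0.08 -0.212;-1 0.002 0.001 -0.08 -0.212")

```text
t: 30.28
tcp_pos: [0.6177, 0.2507, 0.1331]
eef_rot: [2.887, 1.237, 0.006]
wrist_force: [-0.5, 0.6, -1.4]
width: 0.0137
grasp_force: 25.0
```

```bash
python3 - <<'E'
from h import *
go([.4791,-.1424,.039],-8.1)
E
```

```text
t 30.28 yaw 46.4 q7 -1.55 | shares [-0.7612  0.3412  0.1861] turn 1.211 dist 0.427
```

jog_arm(targets="-1 -0.761 0.341 0 1;-1 -0.761 0.341 0 1;-1 -0.761 0.341 0 1;-1 -0.761 0.341 0 1;-1 -0.761 0.341 0 1;-1 -0.761 0.341 0 1;-1 -0.761 0.341 0 1;-1 -0.761 0.341 0 1;-1 -0.761 0.341 0 1;-1 -0.761 0.341 0 1;-1 -0.761 0.341 0 1;-1 -0.761 0.341 0 1;-1 -0.761 0.341 0.05 1;-1 -0.761 0.341 0.08 1;-1 -0.761 0.341 0.08 1;-1 -0.761 0.341 0.08 1;-1 -0.761 0.341 0.08 1")

```text
t: 31.7
tcp_pos: [0.4782, -0.1422, 0.091]
eef_rot: [-3.141, -0.04, -0.0]
wrist_force: [0.3, -0.2, -0.3]
width: 0.0136
grasp_force: 25.0
```

```bash
python3 held.py spoon .4791 -.1424
```

```text
head blob at [ 0.0458 -0.0088 -0.016 ] area 260
w 0.0136 f 25.0
t 31.70 yaw 1.5 q7 -1.58 | shares [0.0017 0.0005 0.104 ] turn 0.213 dist 0.052
```

jog_arm(targets="-1 0.001 0 0 0.213;-1 0.001 0 0.02 0.213;-1 0.001 0 0.05 0.213;-1 0.001 0 0.08 0.213;-1 0.001 0 0.104 0.213;-1 0.001 0 0.104 0.213;-1 0.001 0 0.104 0.213;-0.4 0.001 0 0.104 0.213;-0.4 0.001 0 0.104 0.213;-0.4 0.001 0 0.104 0.213;-0.4 0.001 0 0.104 0.213;-0.4 0.001 0 0.06 0.213;-0.4 0.001 0 -0.04 0.213;-0.2 0.001 0 -0.13 0.213;-0.2 0.001 0 -0.13 0.213;-0.2 0.001 0 -0.13 0.213")

```text
t: 33.08
tcp_pos: [0.4799, -0.1435, 0.159]
eef_rot: [3.132, -0.224, 0.009]
wrist_force: [-0.4, -0.5, 0.3]
width: 0.0372
grasp_force: 0.0
```

```bash
python3 chk.py 7 brush; python3 - <<'E'
from h import *
go([.45,.15,.16],90);go([.59,.38,.1],154)
E
```

```text
brush [0.5906 0.3816] yaw -25.9 L 0.118 422
[ 0.47892463 -0.14337165  0.15694511] 0.037652472843051975
t 33.13 yaw -8.2 q7 -1.67 | shares [ 0.0706 -1.07    0.0929] turn 0.393 dist 0.538
t 33.13 yaw -8.2 q7 -1.67 | shares [ 0.0701 -1.0702  0.2549] turn 0.393 dist 0.551
t 33.13 yaw -8.2 q7 -1.67 | shares [-0.141  -0.5725 -0.0072] turn -2.182 dist 0.295
t 33.13 yaw -8.2 q7 -1.67 | shares [ 0.0702 -1.0679  0.1129] turn -3.605 dist 0.538
```

jog_arm(targets="-0.2 0.07 -0.98 0 -1;-0.2 0.07 -0.98 0 -1;-0.2 0.07 -0.98 0 -1;-0.2 0.07 -0.98 0 -1;-0.2 0.07 -0.98 0 -1;-0.2 0.07 -0.98 0 -1;-0.2 0.07 -0.98 0 -1;-0.2 0.07 -0.98 0 -1;-0.2 0.07 -0.98 0 -1;-0.2 0.07 -0.98 0 -1;-0.2 0.07 -0.98 0 -1;-0.2 0.07 -0.98 0 -1;-0.2 0.07 -0.98 0 -1")

```text
t: 34.22
tcp_pos: [0.5805, 0.3442, 0.1535]
eef_rot: [-2.974, -1.001, 0.003]
wrist_force: [1.1, 1.0, 0.4]
width: 0.0378
grasp_force: 0.0
```

jog_arm(targets="-0.2 0 0 0 -1;-0.2 0 0 0 -1;-0.2 0 0 0 -1;-0.2 0 0 0 -1;-0.2 0 0 0 -1;-0.2 0 0 0 -1;-0.2 0 0 0 -1")

```text
t: 34.8
tcp_pos: [0.5821, 0.3367, 0.1536]
eef_rot: [-2.365, -2.066, 0.003]
wrist_force: [0.4, -0.8, 0.5]
width: 0.0372
grasp_force: 0.0
```

jog_arm(targets="-0.2 0 0 0 -1;-0.2 0 0 0 -1;-0.2 0 0 0 -1;-0.2 0 0 0 -1;-0.2 0 0 0 -1;-0.2 0 0 0 -1;-0.2 0 0 0 -1")

```text
t: 35.38
tcp_pos: [0.5821, 0.3368, 0.1536]
eef_rot: [-1.394, -2.813, 0.002]
wrist_force: [0.3, -0.5, 0.1]
width: 0.0376
grasp_force: 0.0
```

```bash
python3 - <<'E'
from h import *
go([.5904,.3810,.085],154.1)
E
```

```text
t 35.38 yaw 127.3 q7 -0.41 | shares [0.0601 0.067  0.1371] turn -0.596 dist 0.082
```

jog_arm(targets="-0.2 0.06 0.067 0.1 -0.596;-0.2 0.06 0.067 0.137 -0.596;-0.2 0.06 0.067 0.137 -0.596;-0.2 0.06 0.067 0.137 -0.596;-0.2 0.06 0.067 0.137 -0.596;-0.2 0.06 0.067 0.18 -0.596;-0.2 0.06 0.067 0.22 -0.596;-0.2 0.06 0.067 0.248 -0.596;-0.2 0.06 0.067 0.248 -0.596;-1 0.06 0.067 0.248 -0.596;-1 0.06 0.067 0.248 -0.596;-1 0.06 0.067 0.248 -0.596;-1 0.06 0.067 0.248 -0.596;-1 0.06 0.067 0.248 -0.596;-1 0.06 0.067 0.248 -0.596;-1 0.06 0.067 0.248 -0.596;-1 0.06 0.067 0.18 -0.596;-1 0.06 0.067 0.1 -0.596;-1 0.06 0.067 0.05 -0.596;-1 0.06 0.067 0.05 -0.596")

```text
t: 37.05
tcp_pos: [0.5927, 0.383, 0.1366]
eef_rot: [0.716, 3.055, 0.008]
wrist_force: [-0.6, 1.9, -0.4]
width: 0.0134
grasp_force: 24.9
```

```bash
python3 - <<'E'
from h import *
go([.4926,-.0474,.039],171.9)
E
```

```text
t 37.05 yaw 153.6 q7 -0.03 | shares [-0.2025 -0.8612  0.1905] turn -0.406 dist 0.452
```

jog_arm(targets="-1 -0.202 -0.861 0 -0.406;-1 -0.202 -0.861 0 -0.406;-1 -0.202 -0.861 0 -0.406;-1 -0.202 -0.861 0 -0.406;-1 -0.202 -0.861 0 -0.406;-1 -0.202 -0.861 0 -0.406;-1 -0.202 -0.861 0 -0.406;-1 -0.202 -0.861 0 -0.406;-1 -0.202 -0.861 0 -0.406;-1 -0.202 -0.861 0 -0.406;-1 -0.202 -0.861 0 -0.406;-1 -0.202 -0.861 0.05 -0.406;-1 -0.202 -0.861 0.1 -0.406;-1 -0.202 -0.861 0.1 -0.406;-1 -0.202 -0.861 0.1 -0.406;-1 -0.202 -0.861 0.1 -0.406")

```text
t: 38.38
tcp_pos: [0.4913, -0.0486, 0.0815]
eef_rot: [0.22, 3.133, 0.001]
wrist_force: [-0.4, -0.5, -0.5]
width: 0.0134
grasp_force: 24.9
```

```bash
python3 held.py brush .4926 -.0474 f
```

```text
head blob at [ 0.0346 -0.0062 -0.016 ] area 545
w 0.0134 f 24.9
t 38.38 yaw 172.0 q7 0.77 | shares [-0.0022  0.0028  0.085 ] turn 0.002 dist 0.043
```

jog_arm(targets="-1 -0.002 0.002 0.04 0;-1 -0.002 0.002 0.07 0;-1 -0.002 0.002 0.085 0;-1 -0.002 0.002 0.085 0;-1 -0.002 0.002 0.085 0;-0.4 -0.002 0.002 0.085 0;-0.4 -0.002 0.002 0.085 0;-0.4 -0.002 0.002 0.085 0;-0.4 -0.002 0.002 0.085 0;-0.4 -0.002 0.002 0.05 0;-0.4 -0.002 0.002 -0.05 0;-0.2 -0.002 0.002 -0.15 0;-0.2 -0.002 0.002 -0.3 0;0 -0.002 0.2 -0.37 0;0.3 -0.002 0.45 -0.37 0;0.3 -0.002 0.45 -0.37 0;0.3 -0.002 0.45 -0.37 0;0.3 -0.002 0.45 -0.37 0;0.3 -0.002 0.45 -0.37 0")

```text
t: 40.02
tcp_pos: [0.5232, 0.1761, 0.2667]
eef_rot: [0.22, 3.133, 0.001]
wrist_force: [0.6, 0.0, 0.0]
width: 0.0615
grasp_force: 0.0
```

```bash
python3 - <<'E'
from h import *
out=[]
for n in('top','scene'):
    im=env.snapshot(n)[:,:,::-1].copy(); cv2.imwrite(f'pics/{n}8.png',im)
    xs=np.arange(.57,.37,-.0005); ys=np.arange(.0,-.34,-.0005)
    X,Y=np.meshgrid(xs,ys,indexing='ij'); p=proj(n,np.c_[X.ravel(),Y.ravel(),np.full(X.size,.022)]).astype(np.float32).reshape(*X.shape,2)
    out.append(cv2.remap(im,p[...,0],p[...,1],cv2.INTER_CUBIC))
o=np.vstack(out); o=np.clip(o*1.3+15.,0,255).astype(np.uint8); o=cv2.resize(o,None,fx=.74,fy=.74); cv2.imwrite('pics/tray8.png',o); print(o.shape)
b=proj('top',[[.6,.24,0]]);print(b)
E
```

```text
(592, 503, 3)
[[219.48836251 233.72815728]]
```

View pics/tray8.png

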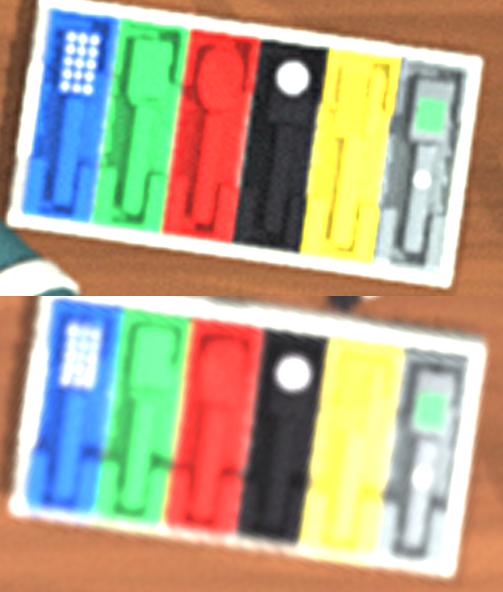

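View pics/top8.png

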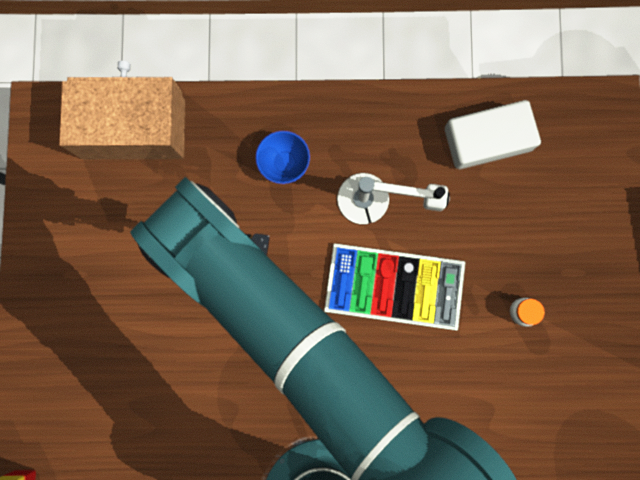

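Every item lies in its own slot with its head at the wide end. The bowl and jar are unmoved and the boom is aside with its knob at (440,192). The thermo looks a few mm towards the handle end, so I'll measure its offset and the knob.

```bash
python3 - <<'E'
from h import *
u=np.array([np.cos(np.radians(-8.1)),np.sin(np.radians(-8.1))]); v=np.array([-u[1],u[0]])
def green(im,c,r,z,n):
    hsv=cv2.cvtColor(im,cv2.COLOR_BGR2HSV); H,S=hsv[...,0].astype(int),hsv[...,1]
    m=(H>45)&(H<95)&(S>60); w=np.zeros(m.shape,np.uint8); cv2.circle(w,c,r,1,-1); cen,a,_=cc(m&(w>0),0); return plane(n,[cen],z)[0][:2],a
t0=cv2.imread('pics/top0.png');t8=cv2.imread('pics/top8.png');s0=cv2.imread('pics/scene0.png');s8=cv2.imread('pics/scene8.png')
o=np.array([.601,.0985]); a=np.radians(-5.7); u0=np.array([np.cos(a),np.sin(a)])
C5=np.array([.4588,-.2849])
for n,i0,i8 in(('top',t0,t8),('scene',s0,s8)):
    c0=tuple(int(q) for q in proj(n,[[*(o+u0*.036),.013]])[0]); c8=tuple(int(q) for q in proj(n,[[*(C5+u*.03),.022]])[0])
    g0,a0=green(i0,c0,9,.013,n); g8,a8=green(i8,c8,9,.022,n)
    print(n,'screen at pick',(g0-o)@u0,a0,'now',(g8-C5)@u,(g8-C5)@v,a8)
g=cv2.cvtColor(t8,cv2.COLOR_BGR2GRAY)
x0,y0=428,180; c,a,m=cc(t8[y0:205,x0:452].max(2)<70,np.array([x0,y0])); p=proj('scene',[[.658,-.246,.19]])[0].astype(int); print(c,a,p)
X0,Y0=p[0]-14,p[1]-14; c2,a2,_=cc(s8[Y0:Y0+28,X0:X0+28].max(2)<70,np.array([X0,Y0])); print(c2,a2,tri(c,c2)); print(plane('top',[c],.185))
st=env.read_state(); print(st['tcp_pos'])
# other items: comb ends
for k,C in(('comb',(.4656,-.2374)),):pass
E
```

```text
top screen at pick 0.03454072171109527 92 now 0.0341579452229453 -0.0009322194576418929 89
scene screen at pick 0.03563452579668753 54 now 0.03464248858952299 -0.0005433149986566101 50
[438.82417582 192.37362637] 91 [255 275]
[256.39473684 278.46052632] 76 (array([ 0.6588573 , -0.2444762 ,  0.17603407]), np.float64(0.0004702082005829869))
[[ 0.65707542 -0.24269743  0.185     ]]
[0.52275813 0.17947951 0.26742846]
```

jog_arm(targets="1 0 0 0 1;1 0 0 0 1;1 0 0 0 1;1 0 0 0 1;1 0 0 0 1;1 0 0 0 1;1 0 0 0 1", force=20)

```text
t: 40.7
tcp_pos: [0.5234, 0.1728, 0.2655]
eef_rot: [1.416, 2.804, -0.0]
wrist_force: [-0.5, -0.7, 1.4]
width: 0.0934
grasp_force: 0.0
```

jog_arm(targets="1 0 0 0 1;1 0 0 0 1;1 0 0 0 1;1 0 0 0 1;1 0 0 0 1;1 0 0 0 1;1 0 0 0 1")

```text
t: 41.28
tcp_pos: [0.5233, 0.1728, 0.2654]
eef_rot: [2.381, 2.049, -0.0]
wrist_force: [0.3, 0.3, 0.3]
width: 0.0941
grasp_force: 0.0
```

```bash
python3 - <<'E'
from h import *
go([.6585,-.245,.25],62)
E
```

```text
t 41.28 yaw 81.4 q7 -0.77 | shares [-0.786   0.3918  0.031 ] turn 0.432 dist 0.439
```

jog_arm(targets="1 -0.786 0.392 0 0.432;1 -0.786 0.392 0 0.432;1 -0.786 0.392 0 0.432;1 -0.786 0.392 0 0.432;1 -0.786 0.392 0 0.432;1 -0.786 0.392 0 0.432;1 -0.786 0.392 0 0.432;1 -0.786 0.392 0 0.432;1 -0.786 0.392 0 0.432;1 -0.786 0.392 0 0.432;1 -0.786 0.392 0 0.432;1 -0.786 0.392 0 0.432;1 -0.786 0.392 0 0.432;1 -0.786 0.392 0 0.432")

```text
t: 42.45
tcp_pos: [0.6619, -0.2427, 0.2652]
eef_rot: [-2.685, -1.629, -0.0]
wrist_force: [0.0, 0.1, 0.1]
width: 0.0943
grasp_force: 0.0
```

```bash
python3 - <<'E'
from h import *
go([.6585,-.2447,.189])
E
```

```text
t 42.45 yaw 62.5 q7 -0.40 | shares [-0.0068 -0.0042  0.1525] turn 0.000 dist 0.076
```

jog_arm(targets="1 -0.007 -0.003 0.05 0;1 -0.007 -0.003 0.1 0;1 -0.007 -0.003 0.152 0;1 -0.007 -0.003 0.152 0;1 -0.007 -0.003 0.152 0;-1 -0.007 -0.003 0.152 0;-1 -0.007 -0.003 0.152 0;-1 -0.007 -0.003 0.152 0;-1 -0.007 -0.003 0.152 0;-1 -0.007 -0.003 0.152 0;-1 -0.007 -0.003 0.152 0;-1 -0.007 -0.003 0.152 0;-1 -0.007 -0.003 0.152 0;-1 -0.007 -0.003 0.152 0;-1 -0.007 -0.003 0.152 0;-1 -0.007 -0.003 0.152 0;-1 -0.007 -0.003 0.152 0;-1 -0.007 -0.003 0.152 0;-1 -0.007 -0.003 0.152 0", force=20)

```text
t: 44.03
tcp_pos: [0.6592, -0.2456, 0.1894]
eef_rot: [-2.686, -1.629, 0.0]
wrist_force: [-1.2, 2.2, -0.0]
width: 0.0212
grasp_force: 20.0
```

```bash
python3 - <<'E'
from h import *
st=env.read_state(); print(st['width'],st['grasp_force']); M=R.from_rotvec(st['eef_rot']).as_matrix()
P=np.array([.682,-.097]); p0=st['tcp_pos'].copy(); th0=np.arctan2(-(p0[1]-P[1]),-(p0[0]-P[0])); r=np.hypot(*(p0[:2]-P)); print(th0,r)
for i,th in enumerate(np.linspace(th0,.245,18)[1:]):
    p=p0.copy(); p[:2]=P+r*np.array([-np.cos(th),-np.sin(th)]); print('-1 %.3f %.3f 0 %.2f'%(*(M.T@(p-p0)/.5)[:2],.055*(i+1)),end=';')
E
```

```text
0.021193138861328946 19.999794960021973
1.4188392842638098 0.1503815946807657
-1 -0.006 -0.020 0 0.06;-1 -0.011 -0.040 0 0.11;-1 -0.014 -0.061 0 0.17;-1 -0.016 -0.081 0 0.22;-1 -0.016 -0.102 0 0.28;-1 -0.015 -0.123 0 0.33;-1 -0.012 -0.143 0 0.39;-1 -0.009 -0.164 0 0.44;-1 -0.003 -0.184 0 0.49;-1 0.003 -0.204 0 0.55;-1 0.011 -0.223 0 0.60;-1 0.021 -0.241 0 0.66;-1 0.031 -0.259 0 0.71;-1 0.043 -0.276 0 0.77;-1 0.056 -0.292 0 0.82;-1 0.070 -0.308 0 0.88;-1 0.085 -0.322 0 0.94;
```

jog_arm(targets="-1 -0.006 -0.020 0 0.06;-1 -0.011 -0.040 0 0.11;-1 -0.014 -0.061 0 0.17;-1 -0.016 -0.081 0 0.22;-1 -0.016 -0.102 0 0.28;-1 -0.015 -0.123 0 0.33;-1 -0.012 -0.143 0 0.39;-1 -0.009 -0.164 0 0.44;-1 -0.003 -0.184 0 0.49;-1 0.003 -0.204 0 0.55;-1 0.011 -0.223 0 0.60;-1 0.021 -0.241 0 0.66;-1 0.031 -0.259 0 0.71;-1 0.043 -0.276 0 0.77;-1 0.056 -0.292 0 0.82;-1 0.070 -0.308 0 0.88;-1 0.085 -0.322 0 0.94;-1 0.085 -0.322 0 0.94;-1 0.085 -0.322 0 0.94;-1 0.085 -0.322 0 0.94")

```text
t: 45.7
tcp_pos: [0.5357, -0.1343, 0.1893]
eef_rot: [-3.093, -0.552, 0.002]
wrist_force: [-6.1, -0.1, 0.4]
width: 0.0217
grasp_force: 20.0
```

jog_arm(targets="-1 0 0 0 0;0 0 0 0 0;0.5 0 0 0 0;0.5 0 0 0 0;0.5 0 0 0 0;0.5 0 0 0 0;0.5 0 0 0 0;0.5 0 0 0 0;0.5 0 0 0 0;0.5 0 0 -0.05 0;0.5 0 0 -0.12 0;0.5 0 0 -0.2 0;0.5 0 0 -0.2 0;0.5 0 0 -0.2 0;0.5 0 0 -0.2 0")

```text
t: 46.95
tcp_pos: [0.5359, -0.1338, 0.2891]
eef_rot: [3.093, 0.55, -0.001]
wrist_force: [0.3, -0.6, -0.1]
width: 0.0706
grasp_force: 0.0
```

```bash
python3 - <<'E'
from h import *
go([.45,.2,.30],17)
E
```

```text
t 46.95 yaw 20.2 q7 -1.16 | shares [ 0.0689 -0.6859 -0.0219] turn 0.070 dist 0.345
```

jog_arm(targets="0.5 0.069 -0.686 -0.02 0;0.5 0.069 -0.686 -0.02 0;0.5 0.069 -0.686 -0.02 0;0.5 0.069 -0.686 -0.02 0;0.5 0.069 -0.686 -0.02 0;0.5 0.069 -0.686 -0.02 0;0.5 0.069 -0.686 -0.02 0;0.5 0.069 -0.686 -0.02 0;0.5 0.069 -0.686 -0.02 0;0.5 0.069 -0.686 -0.02 0;0.5 0.069 -0.686 -0.02 0;0.5 0.069 -0.686 -0.02 0;0.5 0.069 -0.686 -0.02 0")

```text
t: 48.03
tcp_pos: [0.4506, 0.1988, 0.2989]
eef_rot: [3.093, 0.547, -0.002]
wrist_force: [-0.2, -0.3, -0.4]
width: 0.0708
grasp_force: 0.0
```

```bash
python3 - <<'E'
from h import *
t=env.snapshot('top')[:,:,::-1].copy(); s=env.snapshot('scene')[:,:,::-1].copy()
P=np.array([.682,-.097])
def kb(n,im,g,r):
    p=proj(n,[g])[0].astype(int); o=p-r; c,a,_=cc(im[o[1]:o[1]+2*r,o[0]:o[0]+2*r].max(2)<70,o); return c,a
kt=kb('top',t,[.536,-.134,.185],9); ks=kb('scene',s,[.536,-.134,.178],11); K=tri(kt[0],ks[0]); print(kt,ks,K)
d=K[0][:2]-P; print('boom',np.arctan2(-d[1],-d[0]),np.hypot(*d))
cv2.imwrite('pics/v9.png',np.hstack([cv2.resize(t[165:335,320:475],(390,428),interpolation=2),cv2.resize(s[190:320,200:350],(390,428),interpolation=2)]))
E
```

```text
(array([386.01408451, 251.56338028]), np.int32(71)) (array([281.296875, 224.578125]), np.int32(64)) (array([ 0.5372011 , -0.13463004,  0.17362543]), np.float64(0.0005038495022454262))
boom 0.2542537195729964 0.14960863030100496
```

View pics/v9.png

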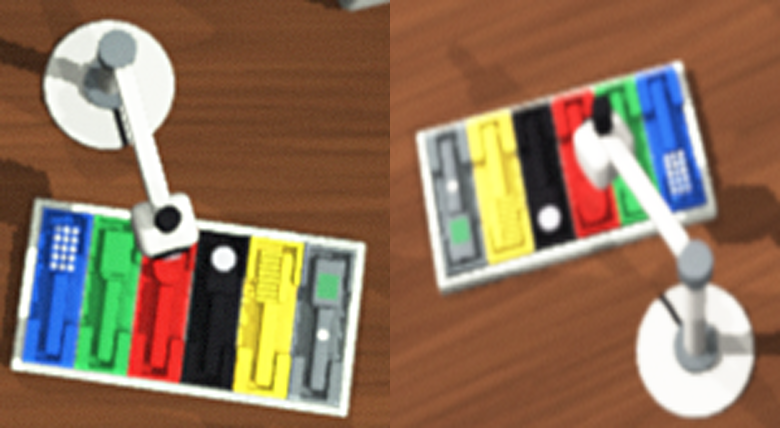

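The boom measures 0.254 rad and the stripe about 0.245 rad. The knob at (168,220) and the stripe at (122,125) line up in the crop, and all six items are still seated. Handing in.

```bash
python3 -c "
from rig import env
print(env.close_job())"
```

```text
the job is handed in; nothing more can be done
None
```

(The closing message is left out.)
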